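# Lay a rolling sample vial on the sloping inspection rack

## Robot

A 6-joint arm with a two-finger parallel gripper is mounted at the origin on the work surface. World frame = base frame: x ahead of the robot, y to its left, z up, the work surface at z = 0. Lengths are in mm, angles in degrees, forces in N, time in s.
With the tool pointing down it reaches from about 350 to 850 mm from the base axis. Payload 8.1 kg.
Tool frame: the origin (TCP) lies on the centre line of the jaws, within the pads' length; the fingertips stand r.tip_extent ahead of it and the grasp point (between the pads) lies 8 mm behind it (r.tip_extent is the distance from the TCP to the fingertips, in mm); z points along the fingers, y is the direction in which the jaws open and shut (so a half turn about z gives the same grasp; the last joint's range is limited). The gripper opens to 85 mm and grips with 20 to 120 N. Pads are 22 mm wide; open, the fingers measure 114 mm over their backs; the gripper's body (76 mm by 85 mm) begins 54 mm behind the grasp point. The pads swing forward as they close: fully open they stand 13 mm farther back than shut.
Start: joints at [-77.43, 7.471, 85.268, -0, 87.261, -4.893], TCP at [180.082, -572.342, 221.192] pointing down, gripper open.
Joint ranges: [-169.43, 169.43], [-51.17, 129.36], [1.28, 143.12], [-76.62, 256.62], [0, 156.53], [-152.29, 152.29]. Speed limits (degrees/s): [136.94, 136.94, 159.86, 180, 180, 180].

## Interface

Orientations are given as [roll, pitch, yaw] about the fixed x, y, z axes, in that order (R = Rz(yaw) Ry(pitch) Rx(roll)).
In Python, from bench import sense, optics, hand_in, spotter, r gives the robot as it stands.
- The arm moves only by the tool apply_moves, never from a script. Its argument "series" is a list of rows, each a list of 3 entries, a list of its own where there are three numbers: the opening, from 0 (shut) to 1 (fully open), then the shift along the world's x, y, z in m, then the turn about the world's z in rad. In form: [[grip, [x, y, z], turn], ...]. A call has 1 to 5 rows; each row is the pose to reach, as a shift and turn from the pose measured when the call began; what a row does not reach only later rows make up. A row lasts 1/8 s, in which the tool goes at most 62.5 mm and 10.7 degrees, less where a joint would pass 70% of its speed; a pose out of reach is approached as far as the arm can. A call with a gripper value outside its range is refused whole. The fingers move at their own pace and stop on an object; "grip_force" is the grip in N (left out, the last holds). Time passes only in rows, so rows that repeat a pose let the fingers close. It gives the time, the measured TCP pose, the force and the opening at its end, in the units of the state.
- sense(): the state, without advancing time (a new reading comes with each control period).
- optics.snapshot(name): name is "side" or "top"; returns a dict with "color" (420x560x3 uint8, blue, green, red), "intrinsics" (3x3 intrinsics, pixels), "distortion" ([k1, k2, p1, p2, k3] as OpenCV has them; the pictures are not rectified), "rvec" (rotation vector, rad) and "tvec" (3), from world to camera coordinates, as OpenCV has them. Camera axes: x right, y down, z forward; pixel columns grow to the right and rows downward; lengths in mm; the calibration is good to about 2 mm. A picture is of the moment at which its call begins. There is no depth.
- hand_in(): hands the job in, once; it reports no verdict.
Trained networks look in a picture, given as the dict that the camera call returned (one of the last four; its "shot" number tells which), for a name from the list of things; names that differ only in an ending like _2 or _b are one class to them, and where a whole thing is asked for, a point or a joint stands for the part that bears it (a point fixed in the world has none). Each returns a list of dicts, best first, with "p" (0 to 1); they miss things now and then, are a little off and sometimes report something else, mostly with a low value. They report only what shows in the picture. A call takes as long as a camera call.
- spotter.search_frame(picture, query): "xyz" ([x, y, z] in mm, in the coordinates of the camera as it stood for that picture, good to about 4 mm: the middle of the surface that is visible of it).
- spotter.masks_of(picture, query): "mask" (420x560 bool, what is visible of it).
The state is a dict: "time": time; "joint_pos": joint angles; "qd": joint speeds; "joint_efforts": joint torques, N m; "tool_pos": TCP position; "tcp_rot": TCP orientation; "ft_force": force on the tool from outside, world axes, zero at the start; "wrist_torque": the same for the moment, N m; "finger_gap": finger opening in mm.
Only numpy, scipy, OpenCV 4.12 (cv2) and the standard library are available. Lean on these libraries where they do the work, as an engineer would, in place of code of your own. Each camera call takes 0.05 s, during which the arm holds its last target.

## Task

First swing the red-knobbed lever of the sloping inspection rack fully away from you, so that its two red stop prongs stand up. Then pick up the brown vial with the orange cap from the bench and lay it on its side across the slope under the light bar, centred and resting against both prongs; do not drop it or let it roll loose. Leave the prongs fully up, the vial lying still, and all the other things where they are.

Things in the scene. Friction and masses are not known exactly. Their poses are not given: they have to be found in the camera images.
- vial_center (a point): The vial to load: a closed brown cylinder 44 mm in diameter and 130 mm long with an orange cap at its +x end and a paper band, lying loose on the bench on its side; about 0.14 to 0.28 kg; it rolls freely. The point is its centre, half-way along and on the axis (22 mm above the bench at the start). Its x axis runs along the vial.
- rack_seat (a point): Where the vial's centre belongs, lying against the raised prongs: 22 mm off the deck, square to it, 21 mm up the slope from the deck's low edge, about 85 mm above the bench. Frame upright (z up), turned with the rack: x is the horizontal direction in which the deck climbs (roughly away from the robot), y runs across the deck: the vial's axis must lie along it, cap either way.
- rack: The rack (fixed; same axes as rack_seat, origin on the bench). Its blue-grey deck slopes at 30 degrees, falling towards the robot (-x), 190 mm long up the slope, 184 mm wide between aluminium cheeks that rise 23 mm off it. Raised, two red prongs (10 mm thick, 34 mm off the deck) stand square to it just below its low edge, at y = -45 and +45 mm; the 80 mm between them is open for a finger.
- light_bar (a point): Centre of the fixed grey light bar above the deck: 34 mm in x, 200 mm in y, 30 mm tall, on posts at y = +-95 mm in the rack's frame. It is 101 mm in x and 145 mm in z from rack_seat. A wide gripper held upright over the seat strikes it; one tilted 30 degrees, square to the deck (its body on the robot's side), clears it.
- gate_axle (a point): The lever's pivot, at the lever's foot left of the rack: 155 mm in y from the rack's middle, 6 mm in -x and 43 mm below rack_seat. The axle runs along the rack's y.
- gate_knob (a point): Centre of the lever's red knob, a bar 18 mm in diameter, 34 mm long along the rack's y, 100 mm from the axle. At gate = 0 it stands 57 mm in -x and 82 mm above the axle; fully over, 42 mm in +x and 91 mm above it. Push it in +x from the robot's side, with about 3 N; it stays where it is left.
- gate (a joint): Angle of the lever and the prongs (rad): 0 = prongs folded level towards the robot, a vial would roll off; 1.047 = end stop, prongs standing fully up. Stiff friction hinge (0.25 N m).
- other_vial_center (a point): Another vial of the same size (44 mm by 130 mm), dark green with a blue cap, lying loose on the bench; to be left alone. The point is its centre, x along its axis.
- dishes_center (a point): Stack of pale blue dishes with white lids, 90 mm in diameter and 52 mm tall, standing on the bench; to be left alone. The point is its centre.
- tip_box_center (a point): Grey box with a pale lid, 122 by 87 by 81 mm tall (long side along its x); to be left alone. The point is its centre.
- marker_center (a point): White and red flat marker, 130 by 18 by 14 mm (long side along its x), lying on the bench to the left of the rack; to be left alone. The point is its centre.

How it is judged:
By the outcome, as a careful person would: the job done as asked, in the order asked, and still so for the second after the job is handed in, with the robot touching nothing.
It also fails if it takes over 59 s, if anything falls off the work surface, if the arm or the gripper's body presses on something with over 40 N, if the wrist force passes 120 N, or if a joint passes its speed limit or range.

## Working session

There is one attempt and no reset: what is moved stays moved. The work goes in short steps, Python scripts to look and compute and a tool call to move; the robot and the scene stay as the last step left them, time stands still between calls to the robot, and variables do not carry over. Pictures are saved under pics/ and viewed, and the job is handed in when it is done.

Besides the shell and the picture viewer there is one more tool, called after "Request:" as name(argument=value, ...), one argument or row to a line, values as JSON. apply_moves: Moves the arm, as the interface text tells. Its arguments: {"type":"object","properties":{"series":{"type":"array"},"grip_force":{"type":"number"}},"required":["series"]}

```bash
ls; mkdir -p pics
cat > h.py <<'E'
import numpy as np, cv2
from bench import sense, optics, hand_in, spotter, r
def snap(n,f=None):
    p=optics.snapshot(n)
    if f: cv2.imwrite('pics/'+f,p['color'])
    return p
def RT(p):
    R=cv2.Rodrigues(np.array(p['rvec'],float))[0]; return R,np.array(p['tvec'],float).reshape(3)
def w(p,c):
    R,t=RT(p); return R.T@(np.array(c)-t)
def proj(p,X):
    return cv2.projectPoints(np.array(X,float).reshape(-1,1,3),np.array(p['rvec'],float),np.array(p['tvec'],float),np.array(p['intrinsics'],float),np.array(p['distortion'],float))[0].reshape(-1,2)
def ray(p,uv,z):
    R,t=RT(p)
    q=cv2.undistortPoints(np.array(uv,float).reshape(-1,1,2),np.array(p['intrinsics'],float),np.array(p['distortion'],float)).reshape(-1,2)
    d=np.c_[q,np.ones(len(q))]@R; C=-R.T@t
    return C+d*((z-C[2])/d[:,2])[:,None]
E
python3 - <<'E'
from h import *
print(r.tip_extent, sense())
a=snap('side','s0.png');b=snap('top','t0.png')
for n,p in (('side',a),('top',b)):
    R,t=RT(p); print(n,'cam at',-R.T@t)
    for q in ['vial_center','rack','light_bar','gate_axle','gate_knob','other_vial_center','dishes_center','tip_box_center','marker_center']:
        for d in spotter.search_frame(p,q)[:2]: print(n,q,round(d['p'],2),w(p,d['xyz']).round(1))
E
```

```text
pics
11.0 {'time': 0.0, 'joint_pos': array([-7.74294884e+01,  7.51609879e+00,  8.53291671e+01, -2.44643469e-04,
        8.72603958e+01, -4.89343862e+00]), 'qd': array([ 0.05107168, -0.01169524,  0.06704927, -0.01587256,  0.02759395,
       -0.02925832]), 'joint_efforts': array([-2.19921778e-03, -5.69396710e+01, -5.00559318e+01, -5.73685120e-04,
        1.42698051e-02, -1.89511417e-05]), 'tool_pos': array([ 179.95688634, -571.78912741,  220.13518387]), 'tcp_rot': array([-1.79894703e+02, -8.76978279e-03,  1.74639540e+01]), 'ft_force': array([-0.90403764,  0.05285002,  0.37293737]), 'wrist_torque': array([0.03840223, 0.00582065, 0.03134681]), 'finger_gap': 85.39037392525718}
side cam at [ 290.73751099 1024.66739099  891.97236734]
side vial_center 0.9 [ 494.5 -212.4   36.8]
side rack 0.8 [542.3 204.5  98.6]
side gate_axle 0.91 [547.3 209.8 102.4]
side gate_knob 0.65 [455.3 271.9  50.2]
side other_vial_center 0.67 [ 487.5 -377.3   34.7]
side dishes_center 0.6 [ 735.2 -105.9   50.9]
side tip_box_center 0.69 [ 683.3 -298.9   64.8]
side marker_center 0.67 [563.7 424.   14.7]
top cam at [ 311.93812863  -15.06043091 1473.25946389]
top vial_center 0.63 [ 502.4 -219.9   41.5]
top rack 0.92 [543.4 174.5  99.5]
top light_bar 0.72 [543.4 177.9 104.9]
top gate_axle 0.67 [544.3 178.  102. ]
top gate_knob 0.72 [ 733.5 -127.5   51.7]
top gate_knob 0.68 [457.5 241.2  47.7]
top other_vial_center 0.97 [ 490.7 -385.8   36.9]
top dishes_center 0.78 [ 733.2 -122.7   54.2]
top tip_box_center 0.81 [ 688.6 -330.9   77.5]
top marker_center 0.59 [571.5 417.7  18.8]
top marker_center 0.17 [544.  179.8 105.2]
```

View pics/s0.png

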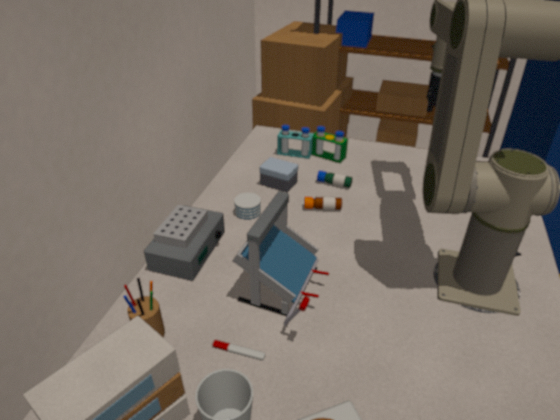

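View pics/t0.png

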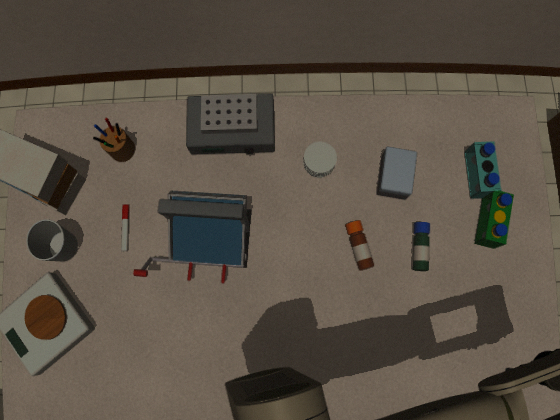

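Run:
```python
import cv2
a=cv2.imread('pics/s0.png')[180:330,220:345];b=cv2.imread('pics/t0.png')[180:290,120:260]
cv2.imwrite('pics/s0z.png',cv2.resize(a,None,fx=4,fy=4,interpolation=cv2.INTER_CUBIC))
cv2.imwrite('pics/t0z.png',cv2.resize(b,None,fx=5,fy=5,interpolation=cv2.INTER_CUBIC))
c=cv2.imread('pics/t0.png')[205:285,330:445]
cv2.imwrite('pics/t0v.png',cv2.resize(c,None,fx=6,fy=6,interpolation=cv2.INTER_CUBIC))
```

```text
(no output)
```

View pics/s0z.png

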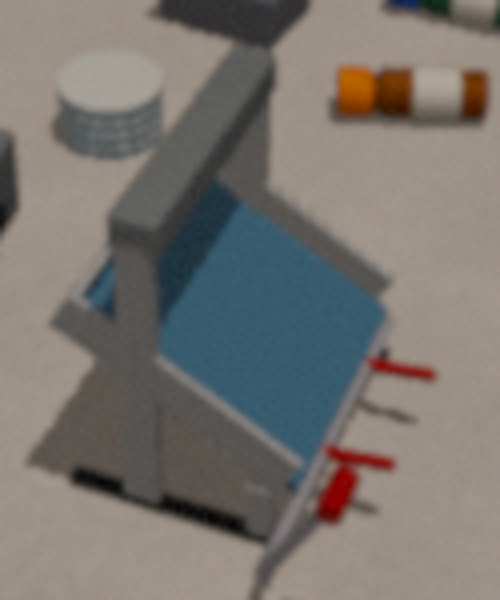

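View pics/t0z.png

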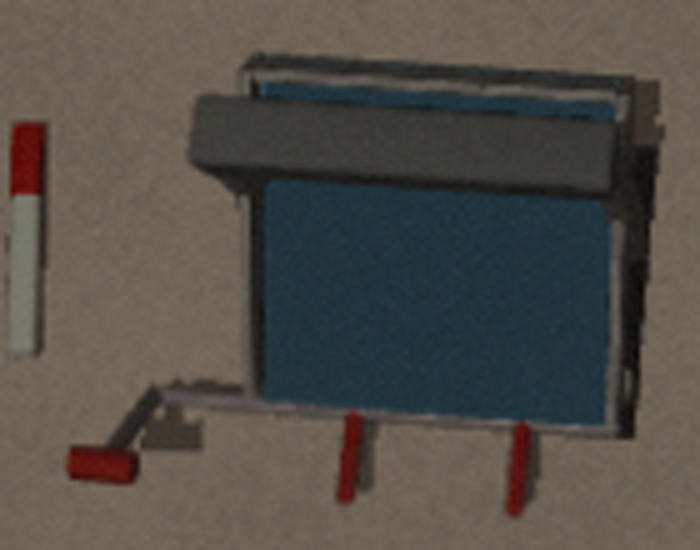

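View pics/t0v.png

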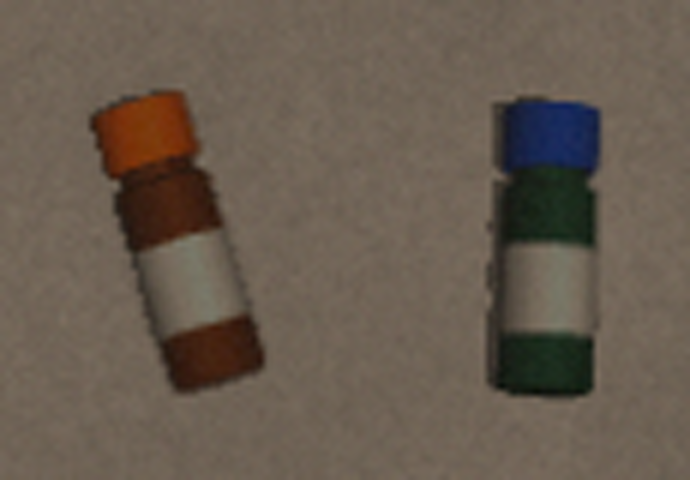

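```bash
cat > rackfit.py <<'E'
from h import *
from scipy.optimize import least_squares
a=snap('side');b=snap('top')
T=lambda u,v:((u+.5)/5+119.5,(v+.5)/5+179.5)
S=lambda u,v:((u+.5)/4+219.5,(v+.5)/4+179.5)
s=np.array([np.cos(np.pi/6),0,.5]);n=np.array([-.5,0,np.cos(np.pi/6)])
seat=np.array([0,0,85.]);low=seat-22*n-21*s
Y=np.array([0,1.,0])
top=[((-63,155,124),T(103,464)),(low-92*Y,T(606,425)),(low+92*Y,T(262,400)),((118,100,245),T(202,95)),((118,-100,245),T(620,120)),((84,100,245),T(192,163))]
side=[((-63,155,124),S(338,494)),(low-92*Y,S(386,312)),((118,100,245),S(112,212)),((118,-100,245),S(238,48)),((84,-100,245),S(271,55))]
def W(x,P):
    c,d=np.cos(x[2]),np.sin(x[2]);P=np.array(P,float);return P@np.array([[c,-d,0],[d,c,0],[0,0,1]]).T+[x[0],x[1],0]
def f(x): return np.r_[(proj(b,W(x,[p for p,_ in top]))-[q for _,q in top]).ravel(),(proj(a,W(x,[p for p,_ in side]))-[q for _,q in side]).ravel()]
R=least_squares(f,[500,170,0],x_scale=[10,10,.1],loss='soft_l1');x=R.x;print(x,np.degrees(x[2]));print(f(x).reshape(-1,2).round(1))
K=W(x,[[-63,155,124],[36,155,133],[0,0,85]]);print(K)
# vial: axis ends from masks
m=spotter.masks_of(b,'vial_center')[0];print(m['p'],m['mask'].sum())
ys,xs=np.nonzero(m['mask']);pts=ray(b,np.c_[xs,ys],26.0)
rect=cv2.minAreaRect(pts[:,:2].astype(np.float32));print('vial',rect,pts.mean(0))
V=lambda u,v:((u+.5)/6+329.5,(v+.5)/6+204.5)
print('vial ends manual',ray(b,[V(139,97),V(220,383)],[22,22] if 0 else 22))
m2=spotter.masks_of(a,'vial_center')[0];ys,xs=np.nonzero(m2['mask']);pts=ray(a,np.c_[xs,ys],26.0)
print(m2['p'],cv2.minAreaRect(pts[:,:2].astype(np.float32)))
im=b['color'].copy()
for p in proj(b,W(x,[k for k,_ in top]+[[0,0,85]])): cv2.circle(im,tuple(int(round(v)) for v in p),1,(0,255,0),-1)
cv2.imwrite('pics/fit_t.png',cv2.resize(im[180:290,120:260],None,fx=5,fy=5))
E
python3 rackfit.py
```

```text
[ 4.69880911e+02  1.83396471e+02 -1.12974085e-01] -6.472938273176199
[[-0.2  3.3]
 [ 0.4  1. ]
 [ 0.2 -0.5]
 [-0.8 -1.7]
 [ 0.2  0.4]
 [-0.7 -1.1]
 [ 1.5  3.6]
 [ 0.3 -0.9]
 [-3.9 -0.5]
 [-1.7 -2. ]
 [ 1.7 -1. ]]
[[424.75628028 344.51061594 124.        ]
 [523.12517632 333.34995775 133.        ]
 [469.88091091 183.39647096  85.        ]]
0.78 732
vial ((503.0506591796875, -223.5035400390625), (132.2593536376953, 42.69187927246094), 14.241186141967773) [ 502.65939218 -223.18792339   26.        ]
vial ends manual [[ 569.72039885 -208.66802341   22.        ]
 [ 439.10535716 -239.03107518   22.        ]]
0.94 ((495.8520202636719, -220.14447021484375), (128.6687469482422, 77.32984924316406), 13.932188034057617)
```

```bash
cat >> rackfit.py <<'E'
print('--- refit')
top=top[1:];side=side[1:]
R=least_squares(f,x,x_scale=[10,10,.1],loss='soft_l1');x=R.x;print(x,np.degrees(x[2]));print(f(x).reshape(-1,2).round(1))
high=low+190*s
def seg():
    L=[]
    for yy in(-92,92):
        L+=[(low+yy*Y,high+yy*Y),(low+yy*Y+23*n,high+yy*Y+23*n)]
    L+=[(low-92*Y,low+92*Y),(high-92*Y,high+92*Y)]
    for z in(130,160):
        for xx in(84,118): L.append(([xx,-100,85+z-0],[xx,100,85+z]))
        for yy in(-100,100): L.append(([84,yy,85+z],[118,yy,85+z]))
    for g,in((0,),(.1,)):
        an=np.arctan2(82,-57)-g; k=np.array([-6,155,42])+100*np.array([np.cos(an),0,np.sin(an)]); L.append((k-17*Y,k+17*Y)); L.append((k,[-6,155,42]))
    return L
for nm,pp,(r0,r1,c0,c1) in (('top',b,(180,290,120,260)),('side',a,(180,330,220,345))):
    k=5 if nm=='top' else 4
    im=cv2.resize(pp['color'][r0:r1,c0:c1],None,fx=k,fy=k,interpolation=cv2.INTER_CUBIC)
    im=cv2.convertScaleAbs(im,alpha=1.5)
    for A,B in seg():
        q=((proj(pp,W(x,[A,B]))-[c0,r0])*k+k/2).round().astype(int); cv2.line(im,tuple(map(int,q[0])),tuple(map(int,q[1])),(0,255,0),1)
    cv2.imwrite(f'pics/wire_{nm}.png',im)
E
python3 rackfit.py|sed -n '/refit/,$p'
```

```text
Traceback (most recent call last):
  File "rackfit.py", line 22, in <module>
    m2=spotter.masks_of(a,'vial_center')[0];ys,xs=np.nonzero(m2['mask']);pts=ray(a,np.c_[xs,ys],26.0)
       ~~~~~~~~~~~~~~~~~~~~~~~~~~~~~~~~~^^^
IndexError: list index out of range
```

```bash
sed -i '/^m2=/d;/^print(m2/d' rackfit.py
python3 rackfit.py|sed -n '/vial/,$p'
```

```text
vial ((504.04852294921875, -223.4217071533203), (130.25634765625, 42.66139602661133), 14.428918838500977) [ 504.13453304 -223.16815213   26.        ]
vial ends manual [[ 569.72039885 -208.66802341   22.        ]
 [ 439.10535716 -239.03107518   22.        ]]
--- refit
[ 4.68524519e+02  1.82923533e+02 -1.00033761e-01] -5.731512300914624
[[ 0.7  1.1]
 [ 0.4  0.5]
 [-1.3 -0.6]
 [-0.2  0.4]
 [-1.  -0. ]
 [ 0.4 -1.1]
 [-3.1 -0. ]
 [-1.9 -1.9]
 [ 1.7 -0.9]]
```

View pics/wire_top.png

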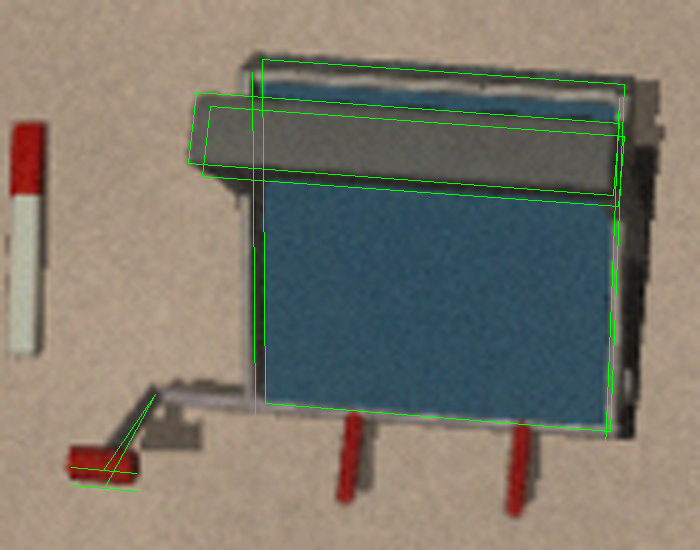

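View pics/wire_side.png

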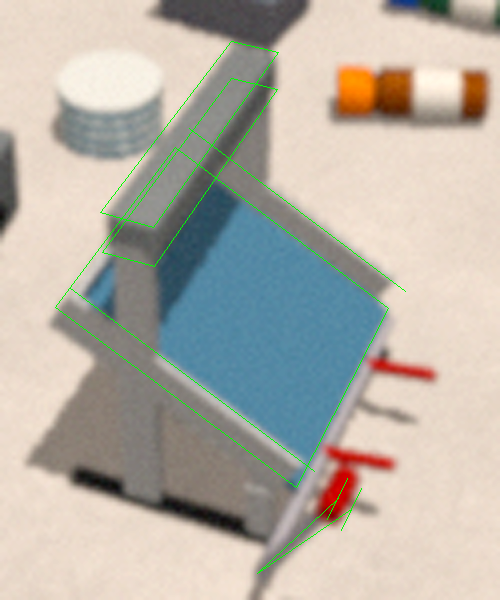

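Request:
apply_moves(
  series=[
    [0,[0.25,0.422,0.04],0.6],
    [0,[0.25,0.422,0.04],0.6],
    [0,[0.25,0.422,0.04],0.6],
    [0,[0.25,0.422,0.04],0.6],
    [0,[0.25,0.422,0.04],0.6],
  ],
  grip_force=30,
)

```text
time: 2.17
tool_pos: [339.5, -302.7, 247.0]
tcp_rot: [179.9, 0.0, 51.9]
ft_force: [0.6, 0.1, -0.5]
finger_gap: -0.1
```

Request:
apply_moves(
  series=[
    [0,[0.05,0.4,0.0],0.55],
    [0,[0.05,0.4,0.0],0.55],
    [0,[0.05,0.4,0.0],0.55],
    [0,[0.05,0.4,0.0],0.55],
    [0,[0.05,0.4,0.0],0.55],
  ],
)

```text
time: 2.8
tool_pos: [378.0, 7.6, 247.4]
tcp_rot: [179.8, 0.0, 83.3]
ft_force: [1.8, -0.4, -0.2]
finger_gap: -0.2
```

```bash
python3 -c "
from h import *
s=sense();print(s['time'],s['tool_pos'],s['tcp_rot'],s['joint_pos'])"
```

```text
2.8 [377.96367354   7.56841608 247.3523112 ] [1.79845180e+02 1.18029542e-03 8.33458290e+01] [-6.63542921e+00 -2.97284259e+01  1.15061582e+02 -1.23476019e-03
  9.45120242e+01  1.86414244e-02]
```

Request:
apply_moves(
  series=[
    [0,[0.0,0.335,0.0],0.015],
    [0,[0.0,0.335,0.0],0.015],
    [0,[0.0,0.335,0.0],0.015],
    [0,[0.0,0.335,0.0],0.015],
    [0,[0.0,0.335,0.0],0.015],
  ],
)

```text
time: 3.42
tool_pos: [377.6, 320.5, 247.7]
tcp_rot: [179.8, -0.0, 84.2]
ft_force: [-0.0, -0.1, 1.1]
finger_gap: 0.1
```

Request:
apply_moves(
  series=[
    [0,[0.0,0.02,-0.03],0.0],
    [0,[0.0,0.022,-0.085],0.0],
    [0,[0.0,0.022,-0.12],0.0],
    [0,[0.0,0.022,-0.12],0.0],
  ],
)

```text
time: 3.92
tool_pos: [375.4, 341.0, 124.4]
tcp_rot: [-179.9, 0.2, 84.2]
ft_force: [0.7, 0.0, 0.2]
finger_gap: -0.0
```

Run:
```python
from h import *
s=sense();print(s['time'],s['tool_pos'],s['tcp_rot'])
b=snap('top');a=snap('side')
A=cv2.resize(b['color'][180:330,100:260],None,fx=3.5,fy=3.5,interpolation=2);B=cv2.resize(a['color'][180:345,200:345],None,fx=3,fy=3,interpolation=2)
cv2.imwrite('pics/k1.png',A);cv2.imwrite('pics/k1s.png',B)
print(proj(b,[s['tool_pos']]))
```

```text
3.925 [375.36632002 340.96984566 124.43856706] [-179.92847769    0.2288088    84.24519186]
[[141.11053368 295.27469554]]
```

View pics/k1.png

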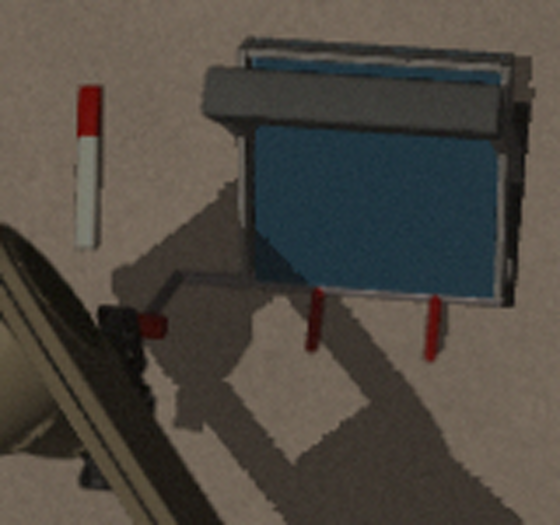

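View pics/k1s.png

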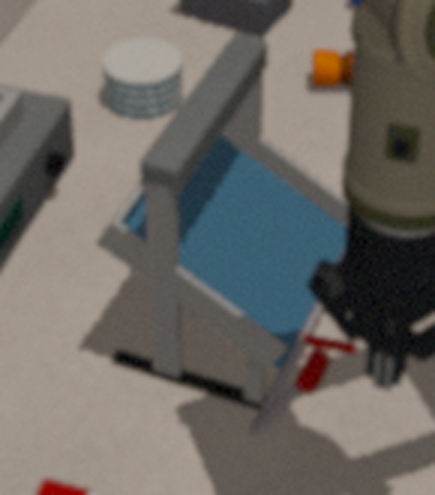

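Request:
apply_moves(
  series=[
    [0,[0.02,-0.002,0.003],0.0],
    [0,[0.035,-0.003,0.003],0.0],
    [0,[0.05,-0.005,0.004],0.0],
    [0,[0.065,-0.006,0.005],0.0],
    [0,[0.08,-0.008,0.006],0.0],
  ],
)

```text
time: 4.65
tool_pos: [459.1, 334.6, 135.0]
tcp_rot: [179.7, -0.1, 84.2]
ft_force: [-0.0, 0.2, -0.9]
finger_gap: 0.0
```

Request:
apply_moves(
  series=[
    [0,[0.01,-0.001,0.0],0.0],
    [0,[0.02,-0.002,0.0],0.0],
    [0,[0.03,-0.003,0.0],0.0],
  ],
)

```text
time: 5.03
tool_pos: [489.5, 331.6, 134.8]
tcp_rot: [179.8, -0.1, 84.2]
ft_force: [0.4, -0.7, 0.2]
finger_gap: 0.3
```

```bash
cat > kk.py <<'E'
from h import *
import sys
s=sense();print(s['time'],s['tool_pos'],s['ft_force'])
b=snap('top');a=snap('side')
A=cv2.resize(b['color'][180:300,110:270],None,fx=3,fy=3,interpolation=2);B=cv2.resize(a['color'][180:345,200:345],None,fx=2.2,fy=2.2,interpolation=2)
h=max(A.shape[0],B.shape[0]);C=np.zeros((h,A.shape[1]+B.shape[1],3),np.uint8);C[:A.shape[0],:A.shape[1]]=A;C[:B.shape[0],A.shape[1]:]=B
cv2.imwrite('pics/'+sys.argv[1],cv2.convertScaleAbs(C,alpha=1.4))
E
python3 kk.py k2.png
```

```text
5.025 [489.5277543  331.5746078  134.84916747] [ 0.37071964 -0.68525288  0.24891407]
```

View pics/k2.png

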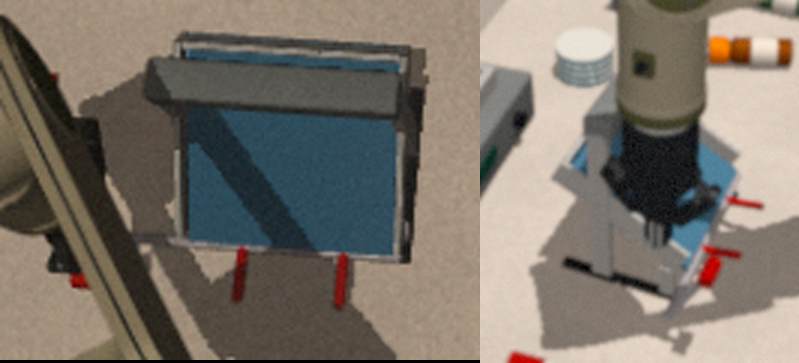

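Run:
```python
from h import *
b=snap('top','t3.png');a=snap('side','s3.png');s=sense()
p=s['tool_pos']
for z in (0,8,-11): print(z,proj(a,[p+[0,0,z]]),proj(b,[p+[0,0,z]]))
print(ray(b,[[140.2,272.5]],124),ray(b,[[140.2,272.5]],130), ray(a,[[304.2,303.2]],124),ray(a,[[304.2,303.2]],130))
B=cv2.resize(a['color'][200:330,220:345],None,fx=4.5,fy=4.5,interpolation=2)
for z,c in((0,(0,255,0)),(-11,(0,255,255))):
    q=((proj(a,[p+[0,0,z]])[0]-[220,200])*4.5+2).astype(int);cv2.circle(B,tuple(map(int,q)),3,c,-1)
cv2.imwrite('pics/s3z.png',cv2.convertScaleAbs(B,alpha=1.4))
```

```text
0 [[280.46915457 293.47169529]] [[144.17479274 249.76139032]]
8 [[280.49902847 291.06857188]] [[143.37725472 249.35634227]]
-11 [[280.42851825 296.73868509]] [[145.25702957 250.31081335]]
[[432.7769243  343.98668197 124.        ]] [[432.23956822 342.39004119 130.        ]] [[430.59013651 335.09302175 124.        ]] [[429.49749856 340.48051536 130.        ]]
```

View pics/s3z.png

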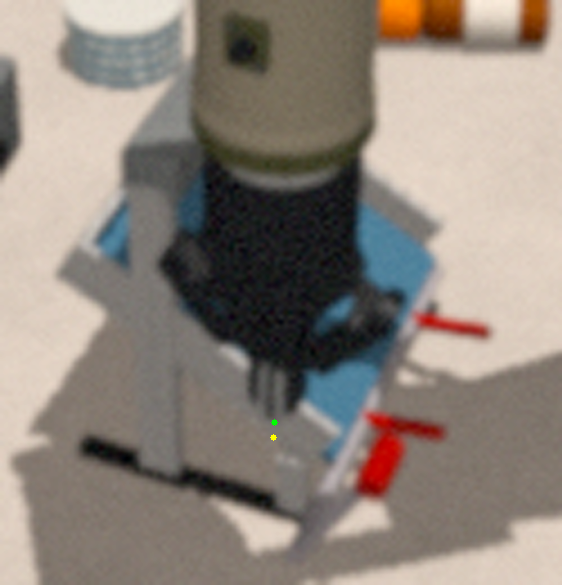

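Run:
```python
from h import *
a=snap('side')
for z in (124.4,113.4,130,140): print(z,proj(a,[[375.4,341,z]]))
im=cv2.imread('pics/k1s.png')[270:420,330:435]
im=cv2.resize(im,None,fx=5,fy=5)
for z,c in((124.4,(0,255,0)),(113.4,(0,255,255))):
    q=(((proj(a,[[375.4,341,z]])[0]-[200,180])*3+1-[330,270])*5).astype(int);cv2.circle(im,tuple(map(int,q)),4,c,-1)
cv2.imwrite('pics/k1zz.png',im)
```

```text
124.4 [[327.08734256 310.18896194]]
113.4 [[326.73671886 313.42318009]]
130 [[327.26747589 308.52547857]]
140 [[327.5919201  305.52606537]]
```

View pics/k1zz.png

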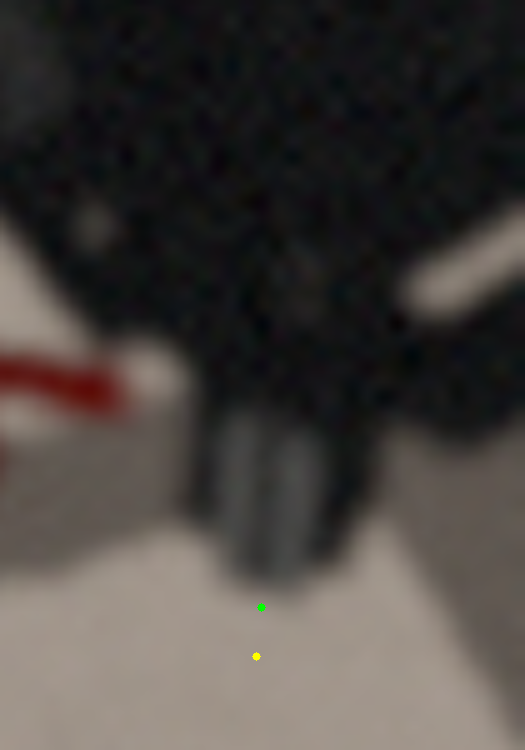

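Request:
apply_moves(
  series=[
    [0,[0.0,0.0,0.03],0.0],
    [0,[-0.055,0.005,0.03],0.0],
    [0,[-0.107,0.01,0.015],0.0],
    [0,[-0.107,0.01,-0.025],0.0],
    [0,[-0.107,0.01,-0.025],0.0],
  ],
)

```text
time: 5.9
tool_pos: [378.9, 340.3, 107.1]
tcp_rot: [-180.0, 0.2, 84.3]
ft_force: [-1.1, -0.6, -1.2]
finger_gap: 0.2
```

Request:
apply_moves(
  series=[
    [0,[0.01,0.0,0.0],0.0],
    [0,[0.02,-0.001,0.0],0.0],
    [0,[0.03,-0.002,0.0],0.0],
    [0,[0.04,-0.003,0.0],0.0],
    [0,[0.05,-0.004,0.0],0.0],
  ],
)

```text
time: 6.52
tool_pos: [429.6, 336.3, 107.3]
tcp_rot: [-180.0, 0.2, 84.3]
ft_force: [-4.1, 0.6, 3.0]
finger_gap: 0.3
```

```bash
python3 kk.py k4.png
```

```text
6.525 [429.59211451 336.28773515 107.28007433] [-4.14575472  0.55600514  3.03938874]
```

View pics/k4.png

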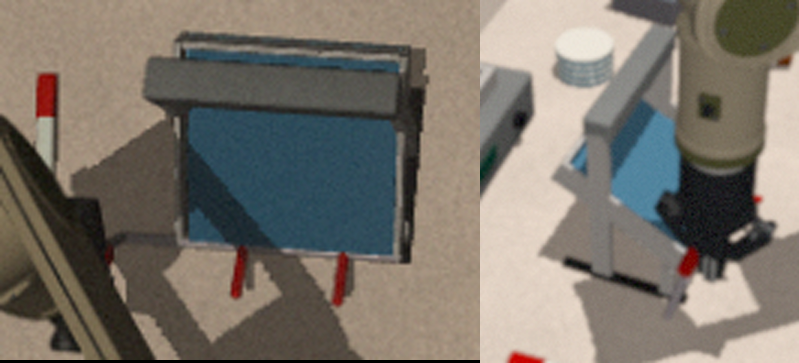

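Request:
apply_moves(
  series=[
    [0,[0.01,-0.001,0.0],0.0],
    [0,[0.02,-0.002,0.0],0.0],
    [0,[0.03,-0.003,0.0],0.0],
    [0,[0.04,-0.004,0.0],0.0],
    [0,[0.05,-0.005,0.0],0.0],
  ],
)

```text
time: 7.25
tool_pos: [480.5, 330.8, 106.6]
tcp_rot: [-180.0, 0.2, 84.2]
ft_force: [-3.2, 0.6, -1.2]
finger_gap: 0.1
```

Request:
apply_moves(
  series=[
    [0,[0.003,0.0,0.0],0.0],
    [0,[0.006,0.0,0.0],0.0],
    [0,[0.009,0.0,0.0],0.0],
    [0,[0.012,-0.001,0.0],0.0],
  ],
)

```text
time: 7.75
tool_pos: [492.4, 329.9, 106.5]
tcp_rot: [-180.0, 0.2, 84.3]
ft_force: [-3.2, 1.0, -2.7]
finger_gap: 0.1
```

```bash
python3 kk.py k5.png
```

```text
7.75 [492.39733823 329.94231128 106.455208  ] [-3.22704024  0.95283931 -2.7469147 ]
```

View pics/k5.png

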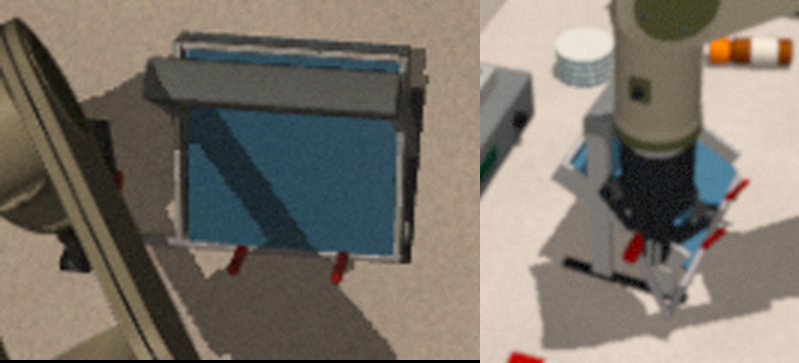

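Lever past vertical and the prongs are rising. I'll continue in small steps until the force climbs.

Request:
apply_moves(
  series=[
    [0,[0.003,0.0,0.0],0.0],
    [0,[0.006,0.0,0.0],0.0],
    [0,[0.009,-0.001,0.0],0.0],
  ],
)

```text
time: 8.22
tool_pos: [497.1, 329.7, 106.2]
tcp_rot: [-179.4, 0.2, 84.3]
ft_force: [-33.8, 3.4, 14.8]
finger_gap: -0.4
```

Request:
apply_moves(
  series=[
    [0,[0.002,0.0,0.0],0.0],
    [0,[0.004,0.0,0.0],0.0],
  ],
)

```text
time: 8.48
tool_pos: [496.7, 329.8, 106.2]
tcp_rot: [-178.9, 0.4, 84.4]
ft_force: [-31.3, -3.5, 16.2]
finger_gap: -0.2
```

Request:
apply_moves(
  series=[
    [0,[0.002,0.0,0.0],0.0],
    [0,[0.004,0.0,0.0],0.0],
  ],
)

```text
time: 8.72
tool_pos: [496.5, 329.8, 106.3]
tcp_rot: [-178.5, 0.5, 84.4]
ft_force: [-32.1, -4.0, 17.2]
finger_gap: 0.0
```

Request:
apply_moves(
  series=[
    [0,[-0.03,0.003,0.0],0.0],
    [0,[-0.08,0.008,0.02],0.0],
    [0,[-0.09,0.008,0.08],0.0],
    [0,[-0.09,0.0,0.13],0.0],
  ],
)

```text
time: 9.22
tool_pos: [406.2, 330.2, 238.8]
tcp_rot: [-178.6, 0.4, 84.5]
ft_force: [0.7, -0.1, 1.1]
finger_gap: 0.2
```

```bash
python3 kk.py k6.png; python3 -c "
from h import *
print(sense()['tcp_rot'],sense()['joint_pos'])"
```

```text
9.225 [406.20259222 330.23625201 238.83715558] [ 0.70960255 -0.12188683  1.0622445 ]
[-1.79130799e+02  4.11457287e-02  8.44438227e+01] [33.01201198 -3.67117913 94.19853422  0.50972129 90.1779062  38.56694697]
```

View pics/k6.png

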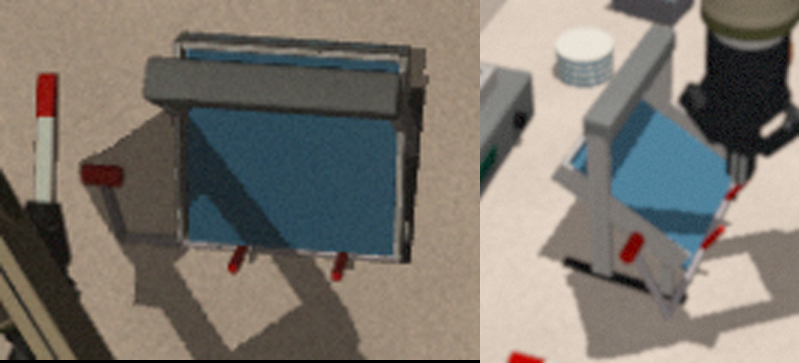

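Request:
apply_moves(
  series=[
    [0.52,[-0.01,-0.46,0.0],-0.75],
    [0.52,[-0.01,-0.46,0.0],-0.75],
    [0.52,[-0.01,-0.46,0.0],-0.75],
    [0.52,[-0.01,-0.46,0.0],-0.75],
    [0.52,[-0.01,-0.46,0.0],-0.75],
  ],
)

```text
time: 9.95
tool_pos: [402.7, 15.1, 243.0]
tcp_rot: [-179.3, -0.1, 41.3]
ft_force: [1.0, -0.3, 0.2]
finger_gap: 44.4
```

Request:
apply_moves(
  series=[
    [0.52,[0.0,-0.15,-0.05],-0.47],
    [0.52,[0.0,-0.15,-0.1],-0.47],
    [0.52,[0.0,-0.15,-0.14],-0.47],
    [0.52,[0.0,-0.15,-0.17],-0.47],
    [0.52,[0.0,-0.15,-0.17],-0.47],
  ],
)

```text
time: 10.58
tool_pos: [399.3, -134.6, 69.0]
tcp_rot: [-179.0, 0.3, 14.2]
ft_force: [-0.4, 1.4, 0.3]
finger_gap: 43.9
```

Run:
```python
from h import *
s=sense();print(s['time'],s['tool_pos'],s['tcp_rot'],s['finger_gap'],s['ft_force'])
a=snap('side','s6.png');p=s['tool_pos']
q0=proj(a,[p,p-[0,0,11],p+[0,0,8]]);print(q0)
c=q0[0].astype(int)-[60,70];k=5
B=cv2.resize(a['color'][c[1]:c[1]+110,c[0]:c[0]+120],None,fx=k,fy=k,interpolation=2)
for q,cc in zip(q0,((0,255,0),(0,255,255),(255,0,0))): cv2.circle(B,tuple(int(v) for v in (q-c)*k+2),3,cc,-1)
cv2.imwrite('pics/s6z.png',cv2.convertScaleAbs(B,alpha=1.4))
```

```text
10.575 [ 399.34324553 -134.6365553    69.03450337] [-179.03531346    0.27998175   14.24024634] 43.9340171517962 [-0.42661304  1.42703736  0.34477242]
[[348.53024643 211.26899   ]
 [348.19342404 214.04485936]
 [348.77685259 209.234301  ]]
```

View pics/s6z.png

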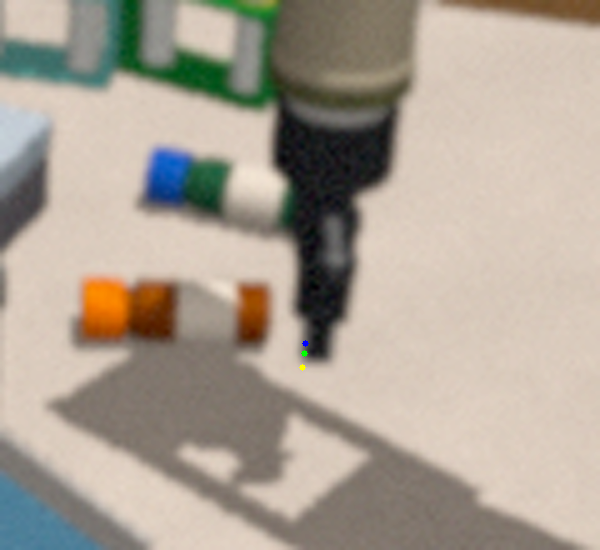

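Request:
apply_moves(
  series=[
    [0.52,[0.0,0.0,-0.03],0.0],
    [0.52,[0.0,0.0,-0.05],0.0],
    [0.52,[0.0,0.0,-0.055],0.0],
  ],
)

```text
time: 11.0
tool_pos: [403.1, -135.0, 18.8]
tcp_rot: [-179.3, -0.0, 14.4]
ft_force: [-0.1, 0.4, 1.1]
finger_gap: 44.6
```

Request:
apply_moves(
  series=[
    [0.52,[0.0,0.0,-0.002],0.0],
    [0.52,[0.0,0.0,-0.004],0.0],
  ],
)

```text
time: 11.25
tool_pos: [404.9, -135.5, 16.7]
tcp_rot: [-179.4, -0.2, 14.4]
ft_force: [-0.3, -0.0, -0.2]
finger_gap: 44.5
```

Request:
apply_moves(
  series=[
    [0.52,[0.0,0.0,-0.002],0.0],
    [0.52,[0.0,0.0,-0.004],0.0],
  ],
)

```text
time: 11.5
tool_pos: [405.4, -135.7, 13.2]
tcp_rot: [-179.5, -0.2, 14.4]
ft_force: [-1.0, 0.2, -0.4]
finger_gap: 44.4
```

Request:
apply_moves(
  series=[
    [0.52,[0.0,0.0,-0.002],0.0],
    [0.52,[0.0,0.0,-0.003],0.0],
  ],
)

```text
time: 11.75
tool_pos: [405.2, -135.7, 10.0]
tcp_rot: [-179.4, -0.2, 14.4]
ft_force: [-0.0, 0.4, 0.4]
finger_gap: 44.7
```

Request:
apply_moves(
  series=[
    [0.52,[0.0,0.0,-0.002],0.0],
    [0.52,[0.0,0.0,-0.004],0.0],
  ],
)

```text
time: 12.0
tool_pos: [405.2, -135.7, 5.8]
tcp_rot: [-179.4, -0.2, 14.4]
ft_force: [-1.2, 0.7, -0.3]
finger_gap: 44.3
```

Request:
apply_moves(
  series=[
    [0.52,[0.0,0.0,-0.002],0.0],
    [0.52,[0.0,0.0,-0.004],0.0],
  ],
)

```text
time: 12.25
tool_pos: [405.1, -135.7, 1.6]
tcp_rot: [-179.4, -0.2, 14.4]
ft_force: [0.2, -0.1, -0.4]
finger_gap: 44.4
```

Request:
apply_moves(
  series=[
    [0.52,[0.0,0.0,-0.002],0.0],
    [0.52,[0.0,0.0,-0.004],0.0],
  ],
)

```text
time: 12.5
tool_pos: [405.1, -135.6, -2.6]
tcp_rot: [-179.4, -0.2, 14.4]
ft_force: [0.3, 0.5, -0.0]
finger_gap: 44.1
```

Request:
apply_moves(
  series=[
    [0.52,[0.0,0.0,-0.002],0.0],
    [0.52,[0.0,0.0,-0.004],0.0],
  ],
)

```text
time: 12.75
tool_pos: [405.1, -135.7, -6.7]
tcp_rot: [-179.4, -0.2, 14.4]
ft_force: [0.7, -0.6, -0.5]
finger_gap: 44.4
```

Run:
```python
from h import *
s=sense();print(s['time'],s['tool_pos'],s['tcp_rot'],s['finger_gap'],s['ft_force'])
a=snap('side','s7.png');p=s['tool_pos']
q0=proj(a,[p]);print(q0)
c=np.array([320,170]);k=6
B=cv2.resize(a['color'][c[1]:c[1]+90,c[0]:c[0]+100],None,fx=k,fy=k,interpolation=2)
for q,cc in zip(q0,((0,255,0),)): cv2.circle(B,tuple(int(v) for v in (q-c)*k+2),3,cc,-1)
cv2.imwrite('pics/s7z.png',cv2.convertScaleAbs(B,alpha=1.6))
```

```text
12.75 [ 405.0598613  -135.68232501   -6.7344879 ] [-179.4302841    -0.2149507    14.37079349] 44.42410021745849 [ 0.67033758 -0.56210772 -0.45528511]
[[344.60266178 229.39020538]]
```

View pics/s7z.png

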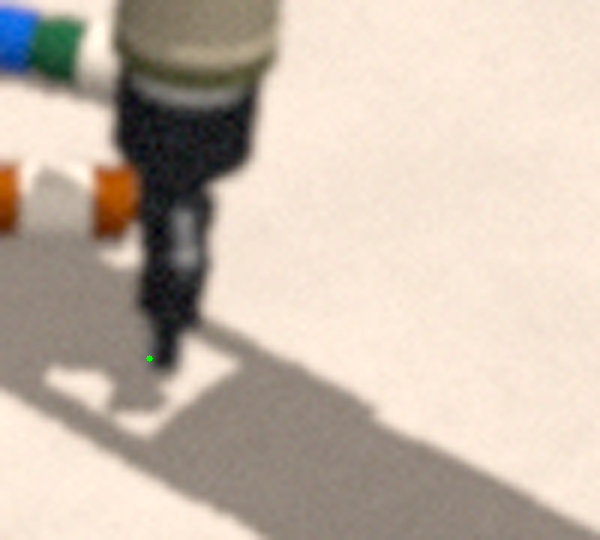

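Request:
apply_moves(
  series=[
    [0.52,[0.0,0.0,-0.002],0.0],
    [0.52,[0.0,0.0,-0.004],0.0],
  ],
)

```text
time: 13.05
tool_pos: [404.9, -135.6, -11.1]
tcp_rot: [-179.4, -0.2, 14.4]
ft_force: [-0.5, 0.4, -0.3]
finger_gap: 44.3
```

Request:
apply_moves(
  series=[
    [0.52,[0.0,0.0,-0.002],0.0],
    [0.52,[0.0,0.0,-0.004],0.0],
  ],
)

```text
time: 13.3
tool_pos: [405.3, -136.0, -12.5]
tcp_rot: [-179.4, -0.1, 14.4]
ft_force: [-25.6, 11.1, 59.4]
finger_gap: 44.5
```

Request:
apply_moves(
  series=[
    [0.52,[0.0,0.0,-0.002],0.0],
    [0.52,[0.0,0.0,-0.004],0.0],
  ],
)

```text
time: 13.55
tool_pos: [405.3, -136.1, -12.6]
tcp_rot: [-179.3, -0.0, 14.4]
ft_force: [-35.8, 16.2, 81.6]
finger_gap: 44.5
```

Run:
```python
from h import *
a=snap('side','s8.png')
c=np.array([320,190]);k=10
B=cv2.resize(a['color'][c[1]:c[1]+60,c[0]:c[0]+60],None,fx=k,fy=k,interpolation=2)
cv2.imwrite('pics/s8z.png',cv2.convertScaleAbs(B,alpha=1.8))
s=sense();print(s['joint_pos'],s['tool_pos'],s['tcp_rot'])
```

```text
[-25.88729412  -4.05069338 123.27213833   0.5817371   61.20392654
  49.44391948] [ 405.31238599 -136.07959346  -12.51999483] [-1.79336875e+02 -5.97523370e-03  1.43866385e+01]
```

View pics/s8z.png

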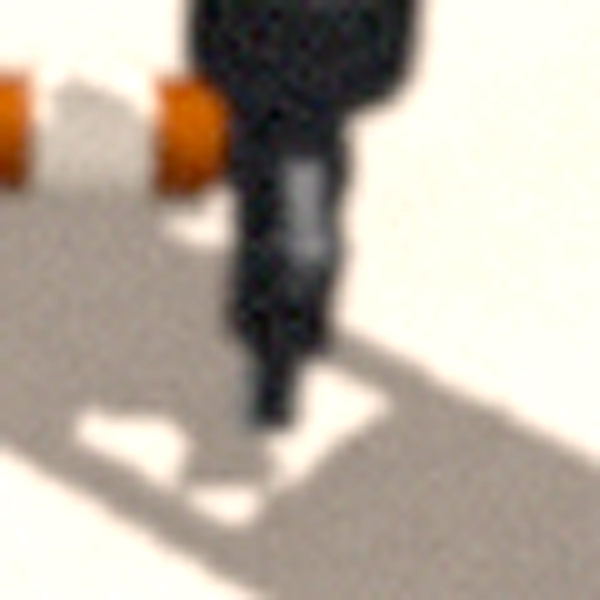

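Request:
apply_moves(
  series=[
    [0.52,[0.0,0.0,0.006],0.0],
    [0.52,[0.0,0.0,0.012],0.0],
  ],
)

```text
time: 13.85
tool_pos: [405.7, -136.3, 0.1]
tcp_rot: [-179.4, -0.1, 14.4]
ft_force: [-0.2, 0.5, -0.1]
finger_gap: 44.3
```

Run:
```python
from h import *
a=snap('side')
for z in (0,5,10,15,20): print(z,ray(a,[[347.2,232.2]],z).round(1))
for g in (22,36):
  for z in (0,10,18): print(g,z,proj(a,[[405.3-.249*g+0,-136+.968*g,z]]))
```

```text
0 [[ 393.6 -114.8    0. ]]
5 [[ 393.  -108.4    5. ]]
10 [[ 392.4 -102.    10. ]]
15 [[391.8 -95.6  15. ]]
20 [[391.3 -89.2  20. ]]
22 0 [[345.29123854 231.86598158]]
22 10 [[345.58399647 229.44932768]]
22 18 [[345.81970527 227.50160254]]
36 0 [[345.64937783 234.56305148]]
36 10 [[345.94630026 232.13844939]]
36 18 [[346.18537867 230.18417538]]
```

Request:
apply_moves(
  series=[
    [1,[0.0,0.0,0.05],0.0],
    [1,[0.02,-0.02,0.085],0.0],
    [1,[0.06,-0.055,0.085],0.0],
    [1,[0.098,-0.087,0.085],0.0],
    [1,[0.098,-0.087,0.085],0.0],
  ],
)

```text
time: 14.52
tool_pos: [505.0, -225.0, 83.7]
tcp_rot: [-179.3, 0.0, 14.3]
ft_force: [-0.5, 0.3, 0.4]
finger_gap: 85.1
```

```bash
cat > vw.py <<'E'
from h import *
import sys
s=sense();print(s['time'],s['tool_pos'].round(1),s['tcp_rot'].round(1),s['finger_gap'],s['ft_force'].round(1))
u=list(map(int,sys.argv[3:7]));p=snap(sys.argv[1]);k=float(sys.argv[7])
B=cv2.resize(p['color'][u[1]:u[3],u[0]:u[2]],None,fx=k,fy=k,interpolation=2)
cv2.imwrite('pics/'+sys.argv[2],cv2.convertScaleAbs(B,alpha=1.5))
E
python3 vw.py side v1.png 280 140 380 240 6; python3 vw.py top v1t.png 300 180 440 300 5
```

```text
14.525 [ 505.  -225.    83.7] [-179.3    0.    14.3] 85.06137588953973 [-0.5  0.3  0.4]
14.575 [ 503.8 -223.8   83.8] [-179.3    0.    14.3] 85.43226802517395 [ 0.2  0.5 -0.3]
```

View pics/v1.png

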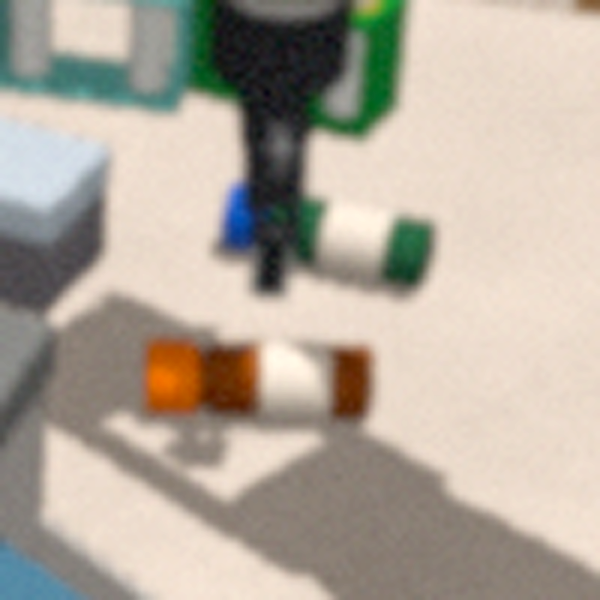

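View pics/v1t.png

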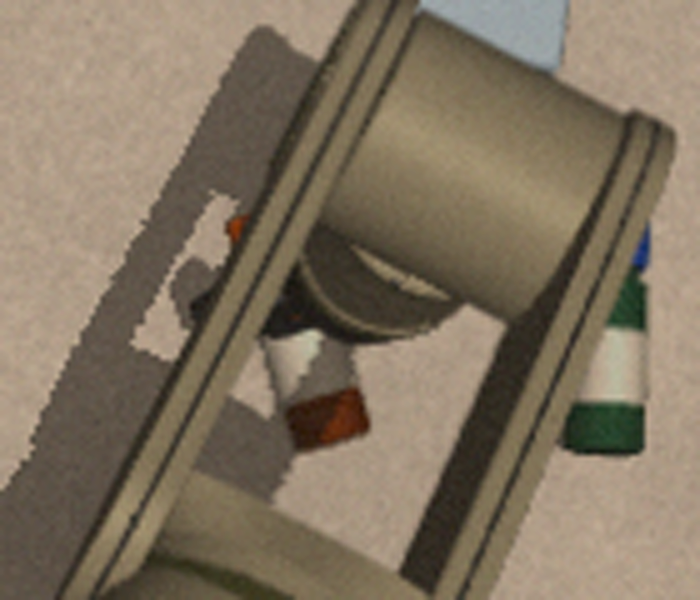

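Run:
```python
from h import *
a=snap('side')
for g in (42,50,57):
  for z in (92,100,110): print(g,z,proj(a,[[504-.249*g,-224+.968*g,z]]))
```

```text
42 92 [[323.31098835 192.44113977]]
42 100 [[323.46795989 190.40947847]]
42 110 [[323.66536799 187.85176999]]
50 92 [[323.41651139 193.77967922]]
50 100 [[323.57462713 191.74308058]]
50 110 [[323.77348163 189.17905474]]
57 92 [[323.5095719  194.96084081]]
57 100 [[323.6687004  192.91992425]]
57 110 [[323.86883522 190.35037232]]
```

Request:
apply_moves(
  series=[
    [1,[0.0,0.0,-0.03],0.0],
    [1,[0.0,0.0,-0.06],0.0],
    [1,[0.0,0.0,-0.079],0.0],
    [1,[0.0,0.0,-0.079],0.0],
  ],
)

```text
time: 15.18
tool_pos: [501.5, -221.6, 4.2]
tcp_rot: [-179.2, 0.1, 14.4]
ft_force: [0.8, -0.4, 0.4]
finger_gap: 85.6
```

```bash
python3 vw.py side v2.png 280 140 380 240 6
```

```text
15.175 [ 501.5 -221.6    4.2] [-1.792e+02  1.000e-01  1.440e+01] 85.59279245165511 [ 0.8 -0.4  0.4]
```

View pics/v2.png

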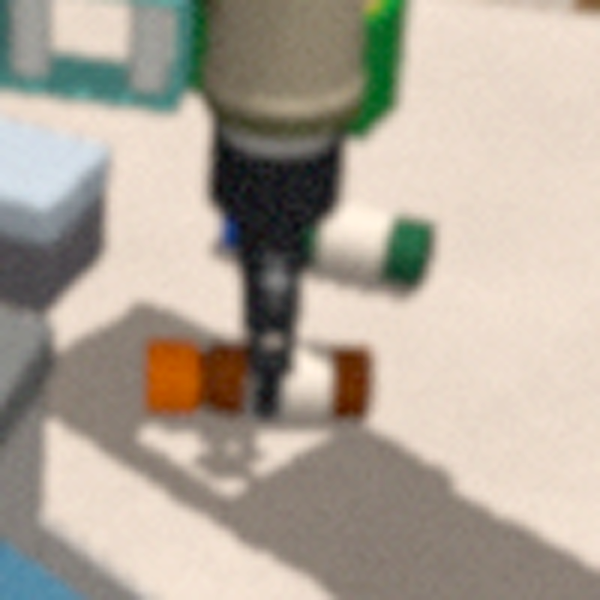

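Request:
apply_moves(
  series=[
    [0.6,[0.0,0.0,0.0],0.0],
    [0.5,[0.0,0.0,0.0],0.0],
    [0.4,[0.0,0.0,0.0],0.0],
    [0.35,[0.0,0.0,0.0],0.0],
    [0.35,[0.0,0.0,0.0],0.0],
  ],
  grip_force=50,
)

```text
time: 15.85
tool_pos: [503.5, -222.7, 7.0]
tcp_rot: [-179.3, -0.0, 14.4]
ft_force: [-1.5, 1.2, 6.9]
finger_gap: 42.1
```

```bash
python3 vw.py side v3.png 280 140 380 240 6
```

```text
15.85 [ 503.5 -222.7    7. ] [-179.3   -0.    14.4] 42.06883939856098 [-1.5  1.2  6.9]
```

View pics/v3.png

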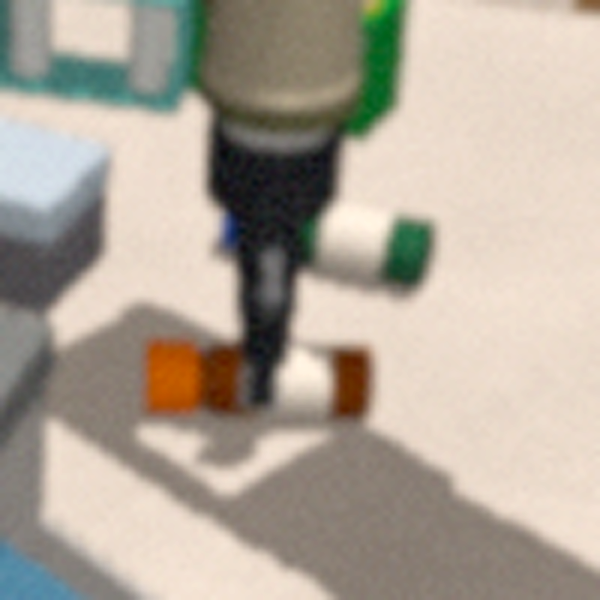

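Run:
```python
from h import *
s=sense();print(s['tool_pos'],s['ft_force'],s['wrist_torque'],s['finger_gap'],s['qd'])
a=snap('side')
for g in (21,30):
  for z in (0,10,20,28): print(g,z,proj(a,[[503-.249*g,-223+.968*g,z]]))
```

```text
[ 503.53168339 -222.7219866     7.04445178] [-1.15124705  1.31908816  6.06265727] [ 0.21932837  0.32260951 -0.00314117] 41.78610035679482 [ 0.10113632 -0.05093413  0.00526323  0.08458201 -0.07289855 -0.05459387]
21 0 [[321.54613972 211.53468011]]
21 10 [[321.72843114 209.18164683]]
21 20 [[321.91192792 206.81052465]]
21 28 [[322.05959933 204.90048425]]
30 0 [[321.64997041 213.06469301]]
30 10 [[321.83366745 210.70618958]]
30 20 [[322.01858715 208.32944654]]
30 28 [[322.16740953 206.41479908]]
```

Request:
apply_moves(
  series=[
    [0.65,[0.0,0.0,0.0],0.0],
    [0.65,[0.0,0.0,0.0],0.0],
    [0.65,[0.0,0.0,-0.005],0.0],
    [0.65,[0.0,0.0,-0.011],0.0],
    [0.65,[0.0,0.0,-0.011],0.0],
  ],
)

```text
time: 16.58
tool_pos: [502.7, -222.3, -5.1]
tcp_rot: [-179.3, 0.0, 14.4]
ft_force: [-0.5, -1.1, -0.4]
finger_gap: 55.6
```

Request:
apply_moves(
  series=[
    [0.5,[0.0,0.0,0.0],0.0],
    [0.45,[0.0,0.0,0.0],0.0],
    [0.4,[0.0,0.0,0.0],0.0],
  ],
)

```text
time: 16.95
tool_pos: [502.8, -222.3, -4.8]
tcp_rot: [-179.3, 0.0, 14.4]
ft_force: [-2.0, 1.7, 3.8]
finger_gap: 42.7
```

```bash
python3 vw.py side v4.png 280 140 380 240 6
```

```text
16.95 [ 502.8 -222.3   -4.8] [-179.3    0.    14.4] 42.68298375636035 [-2.   1.7  3.8]
```

View pics/v4.png

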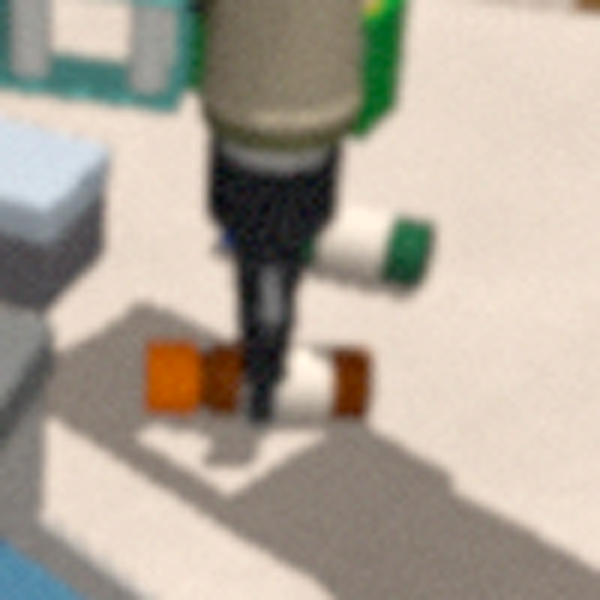

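Request:
apply_moves(
  series=[
    [0.35,[0.0,0.0,0.0],0.0],
    [0.35,[0.0,0.0,0.0],0.0],
    [0.35,[0.0,0.0,0.0],0.0],
  ],
)

```text
time: 17.38
tool_pos: [502.9, -222.4, -4.7]
tcp_rot: [-179.3, 0.0, 14.4]
ft_force: [-0.5, 1.4, 3.3]
finger_gap: 42.8
```

```bash
python3 vw.py side v5.png 280 140 380 240 6;python3 -c "
from h import *
print(sense()['finger_gap'],sense()['ft_force'],sense()['tool_pos'])"
```

```text
17.375 [ 502.9 -222.4   -4.7] [-179.3    0.    14.4] 42.817333622950194 [-0.5  1.4  3.3]
42.5156014677818 [-2.22205847  0.58356754  3.3869322 ] [ 502.85062171 -222.3470216    -4.74993014]
```

Request:
apply_moves(
  series=[
    [0.56,[0.0,0.0,0.0],0.0],
    [0.56,[0.0,0.0,0.0],0.0],
    [0.56,[0.0,0.0,0.003],0.0],
    [0.45,[0.0,0.0,0.003],0.0],
    [0.35,[0.0,0.0,0.003],0.0],
  ],
)

```text
time: 18.05
tool_pos: [503.2, -222.6, -1.1]
tcp_rot: [-179.3, 0.0, 14.4]
ft_force: [-2.4, 0.5, 6.4]
finger_gap: 42.6
```

Request:
apply_moves(
  series=[
    [0.35,[0.0,0.0,0.0],0.0],
    [0.35,[0.0,0.0,0.0],0.0],
  ],
  grip_force=50,
)

```text
time: 18.3
tool_pos: [503.2, -222.5, -1.1]
tcp_rot: [-179.3, -0.0, 14.4]
ft_force: [-0.5, 0.7, 2.1]
finger_gap: 42.3
```

Request:
apply_moves(
  series=[
    [0.35,[0.0,0.0,0.01],0.0],
    [0.35,[0.0,0.0,0.03],0.0],
    [0.35,[0.0,0.0,0.06],0.0],
    [0.35,[0.0,0.0,0.1],0.0],
    [0.35,[0.0,0.0,0.14],0.0],
  ],
)

```text
time: 18.92
tool_pos: [503.2, -222.6, 141.5]
tcp_rot: [-179.3, -0.0, 14.4]
ft_force: [0.1, -0.4, -2.6]
finger_gap: 42.6
```

```bash
python3 vw.py side v6.png 280 100 400 220 5
```

```text
18.925 [ 503.2 -222.6  141.5] [-179.3   -0.    14.4] 42.58582231393074 [ 0.1 -0.4 -2.6]
```

View pics/v6.png

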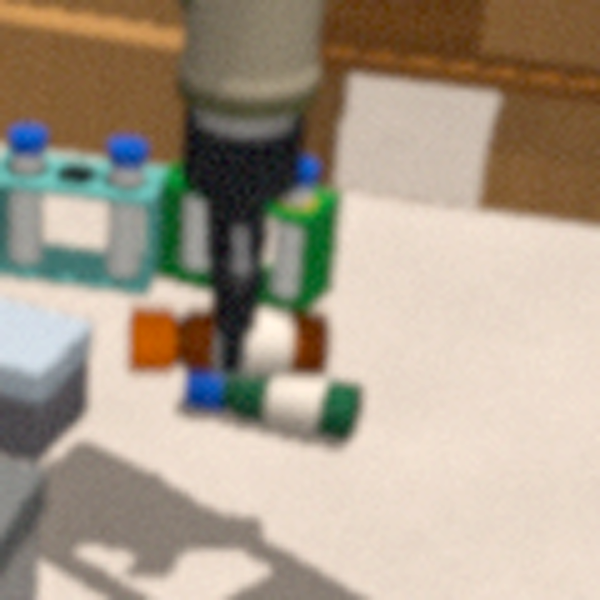

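Request:
apply_moves(
  series=[
    [0.35,[-0.01,0.03,0.02],0.1],
    [0.35,[-0.02,0.07,0.04],0.22],
    [0.35,[-0.03,0.11,0.06],0.34],
    [0.35,[-0.04,0.15,0.06],0.46],
    [0.35,[-0.05,0.19,0.06],0.58],
  ],
)

```text
time: 19.6
tool_pos: [456.1, -33.0, 209.7]
tcp_rot: [-179.8, -0.5, 47.9]
ft_force: [0.4, 0.2, -2.5]
finger_gap: 42.6
```

Request:
apply_moves(
  series=[
    [0.35,[-0.005,0.04,0.0],0.12],
    [0.35,[-0.01,0.08,0.0],0.24],
    [0.35,[-0.015,0.12,0.0],0.36],
    [0.35,[-0.02,0.16,0.0],0.48],
    [0.35,[-0.025,0.2,0.0],0.6],
  ],
)

```text
time: 20.23
tool_pos: [430.9, 168.3, 210.9]
tcp_rot: [-179.9, -0.5, 82.5]
ft_force: [0.3, 0.3, -3.0]
finger_gap: 42.5
```

```bash
python3 vw.py side p1.png 200 100 400 320 2.7; python3 vw.py top p1t.png 100 150 320 330 3.5
```

```text
20.225 [430.9 168.3 210.9] [-179.9   -0.5   82.5] 42.45458983491299 [ 0.3  0.3 -3. ]
20.275 [430.  172.3 210.8] [-179.8   -0.7   82.9] 42.428339925374495 [-2.5  3.9 -3.5]
```

View pics/p1.png

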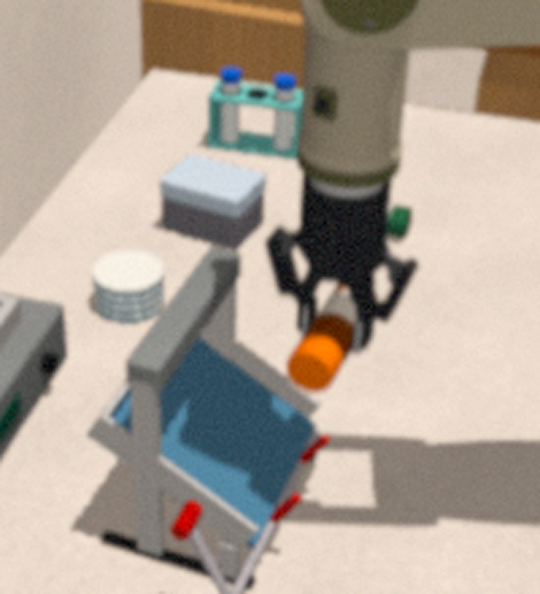

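View pics/p1t.png

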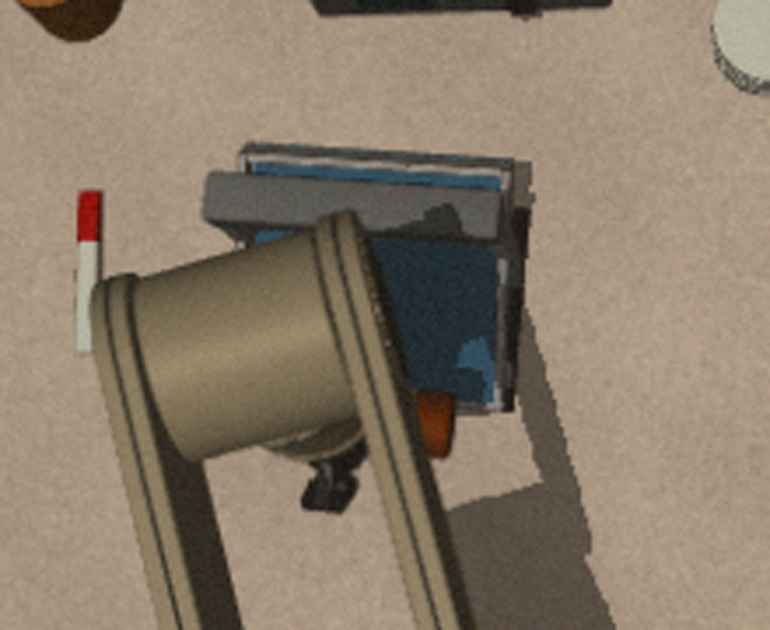

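```bash
cat > refit2.py <<'E'
exec(open('rackfit.py').read().split("R=least_squares")[0])
top=top[1:];side=side[1:]
U=lambda u,v:((u+.5)/3-.5+110,(v+.5)/3-.5+180)
Q=lambda u,v:((u-480+.5)/2.2-.5+200,(v+.5)/2.2-.5+180)
kn=(36,155,133.)
top+=[(kn,U(102,175))]; side+=[(kn,Q(632,248))]
pt=low-5*s+32*n
top+=[(pt+45*Y,U(235,268)),(pt-45*Y,U(338,276))]
R=least_squares(f,[468,183,-.1],x_scale=[10,10,.1],loss='soft_l1');x=R.x;print(x,np.degrees(x[2]));print(f(x).reshape(-1,2).round(1))
R=least_squares(lambda q:f(q)[:16],x,x_scale=[10,10,.1],loss='soft_l1');print('top only',R.x)
R=least_squares(lambda q:f(q)[16:],x,x_scale=[10,10,.1],loss='soft_l1');print('side only',R.x)
E
python3 refit2.py
```

```text
[ 4.67949213e+02  1.82478598e+02 -9.53332205e-02] -5.462191179845216
[[ 0.9  1.1]
 [ 0.6  0.9]
 [-1.4 -0.2]
 [-0.2  0.4]
 [-1.   0.4]
 [ 0.2  0.3]
 [-0.4 -0.4]
 [-0.2 -0.4]
 [ 0.5 -1.2]
 [-2.7  0.1]
 [-1.9 -1.8]
 [ 1.7 -0.9]
 [-0.6 -0.6]]
top only [ 4.68461108e+02  1.82115397e+02 -9.85988869e-02]
side only [ 4.65598205e+02  1.84656517e+02 -9.25628109e-02]
```

Request:
apply_moves(
  series=[
    [0.35,[0.01,0.005,-0.02],0.013],
    [0.35,[0.02,0.01,-0.035],0.026],
    [0.35,[0.02,0.01,-0.035],0.026],
  ],
)

```text
time: 20.8
tool_pos: [450.6, 176.1, 174.4]
tcp_rot: [-179.7, -0.4, 83.6]
ft_force: [0.4, -0.0, -2.9]
finger_gap: 42.2
```

```bash
python3 vw.py side p2.png 250 180 350 280 6; python3 vw.py top p2t.png 160 210 270 310 6
```

```text
20.8 [450.6 176.1 174.4] [-179.7   -0.4   83.6] 42.20532167294936 [ 0.4 -0.  -2.9]
20.85 [450.8 176.3 175.3] [-179.8   -0.4   83.7] 42.36956181520879 [ 0.4 -0.2 -2.7]
```

View pics/p2.png

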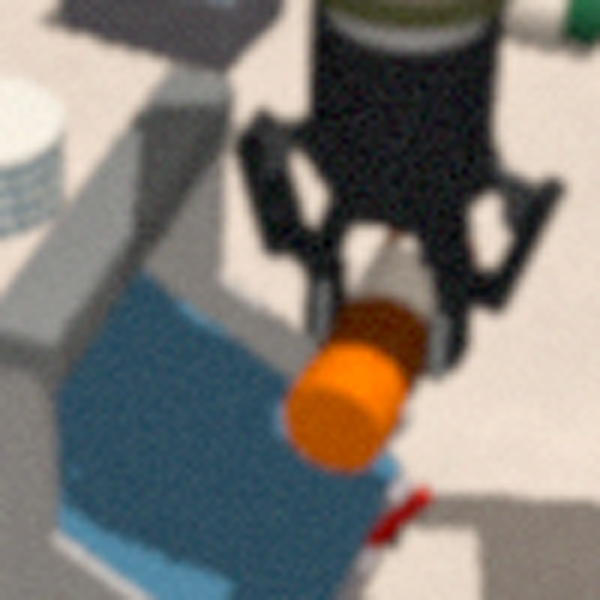

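View pics/p2t.png

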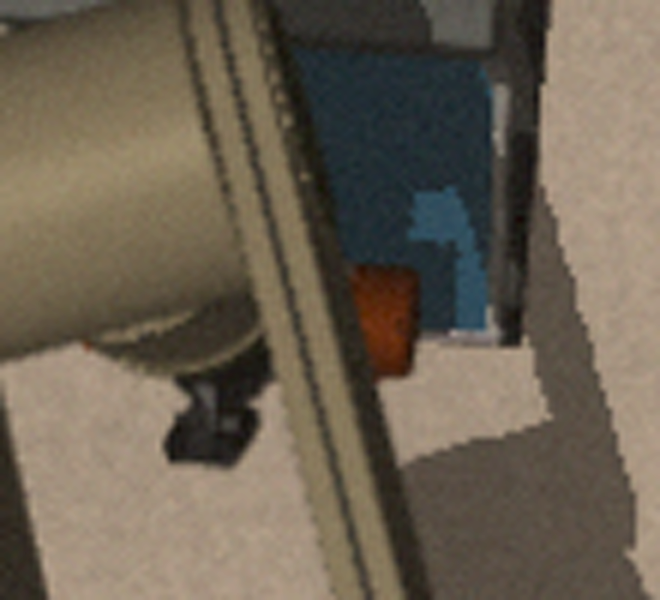

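```bash
cat > vfit.py <<'E'
from h import *
from scipy.optimize import least_squares
def fit(a,b,capS,baseT,yaw):
    an=np.radians(yaw);ax=np.array([np.cos(an),np.sin(an),0])
    f=lambda c:np.r_[proj(a,[c+65*ax])[0]-capS,proj(b,[c-65*ax])[0]-baseT]
    R=least_squares(f,[450,180,180],x_scale=10);return R.x,f(R.x)
if __name__=='__main__':
    a=snap('side');b=snap('top');s=sense()
    c,e=fit(a,b,[305.4,249.2],[228.0,263.2],83.7);print(c,e,s['tool_pos'],c-s['tool_pos'],s['tcp_rot'])
E
python3 vfit.py
```

```text
[449.20849041 176.79182078 205.46325756] [-0.75318841 -0.15476867  0.09996393  0.75096217] [451.34319478 176.84676902 176.45229785] [-2.13470437 -0.05494825 29.0109597 ] [-179.92699765   -0.49355365   83.70328395]
```

Request:
apply_moves(
  series=[
    [0.35,[0.002,0.004,-0.03],0.006],
    [0.35,[0.002,0.007,-0.055],0.012],
    [0.35,[0.002,0.007,-0.07],0.012],
    [0.35,[0.002,0.007,-0.07],0.012],
  ],
)

```text
time: 21.5
tool_pos: [452.6, 183.5, 105.8]
tcp_rot: [-179.8, -0.4, 84.4]
ft_force: [-0.6, -0.6, -2.8]
finger_gap: 42.7
```

```bash
python3 vw.py side p3.png 250 200 350 300 6; python3 vw.py top p3t.png 160 210 270 310 6
```

```text
21.5 [452.6 183.5 105.8] [-179.8   -0.4   84.4] 42.68631306711713 [-0.6 -0.6 -2.8]
21.55 [453.4 183.7 106.9] [-179.9   -0.5   84.4] 42.07913590785728 [ 0.3  0.4 -1.8]
```

View pics/p3.png

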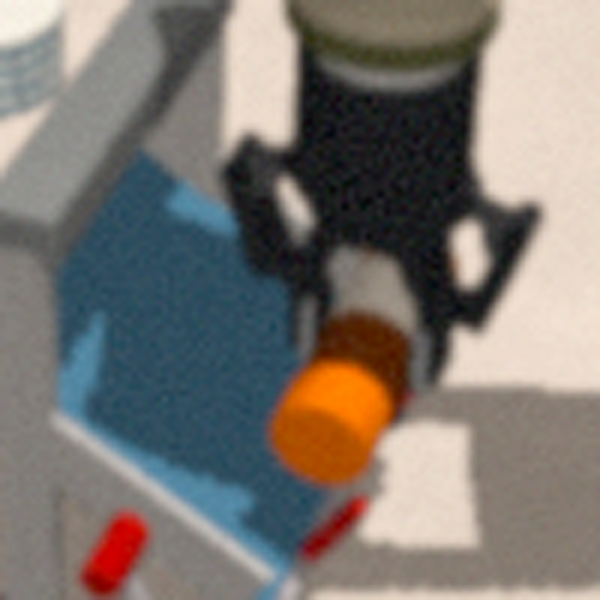

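View pics/p3t.png

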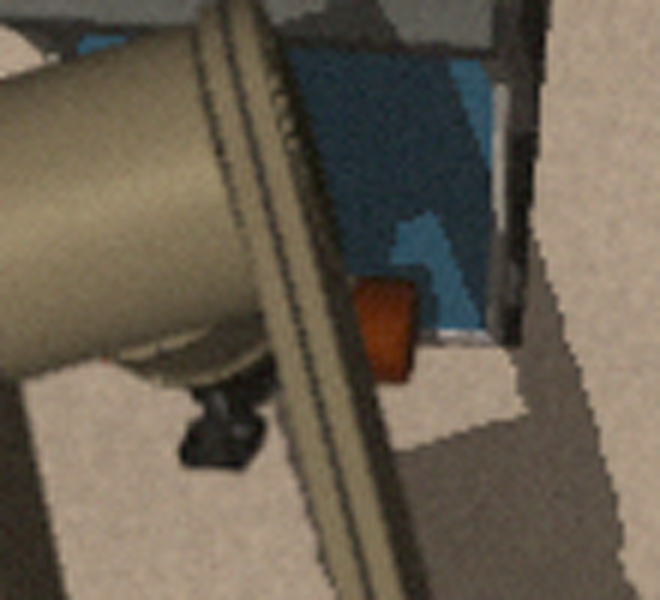

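```bash
sed -i 's/fit(a,b,\[.*84*.*83.7)/fit(a,b,np.array(eval(sys.argv[1])),np.array(eval(sys.argv[2])),float(sys.argv[3]))/; s/^from h import \*/from h import *\nimport sys/' vfit.py
cat >> vfit.py <<'E'
    th=-0.0955;S=np.array([468,182.5,85]);d=c-S
    rx=d[0]*np.cos(th)+d[1]*np.sin(th);ry=-d[0]*np.sin(th)+d[1]*np.cos(th)
    print('rack frame rel seat',rx,ry,d[2],' along slope',rx*.866+d[2]*.5,' normal',-rx*.5+d[2]*.866)
E
python3 vfit.py [303.25,252.4] [227.6,264.75] 84.4
```

```text
[449.90468281 179.28005738 196.40336986] [ 1.01871553  0.21071409 -0.13431956 -1.02033265] [454.33398064 184.03403803 107.91056063] [-4.42929783 -4.75398065 88.49280923] [179.94787276  -0.5401595   84.38357029]
rack frame rel seat -17.705825662677373 -4.93074763983215 111.40336986053694  along slope 40.36843990638987  normal 105.32823113056368
```

```bash
python3 vfit.py [303.25,272.4] [227.6,264.75] 84.4
```

```text
[451.06633963 184.73017187 136.85489323] [-0.96608117 -0.1988019   0.12674209  0.982999  ] [454.12443478 183.99246564 107.58747794] [-3.05809515  0.73770623 29.26741529] [179.97135689  -0.53102686  84.38544979]
rack frame rel seat -17.069157255160004 0.6053022069872274 51.85489323050777  along slope 11.145556432285321  normal 53.44091616519973
```

Request:
apply_moves(
  series=[
    [0.35,[0.004,-0.001,-0.012],0.0],
    [0.35,[0.008,-0.001,-0.024],0.0],
    [0.35,[0.012,-0.002,-0.035],0.0],
    [0.35,[0.0155,-0.002,-0.043],0.0],
    [0.35,[0.0155,-0.002,-0.043],0.0],
  ],
)

```text
time: 22.42
tool_pos: [469.3, 181.8, 63.8]
tcp_rot: [-179.9, -0.5, 84.4]
ft_force: [-0.9, -0.1, -2.4]
finger_gap: 42.7
```

```bash
python3 vw.py side p4.png 250 210 340 300 6.5; python3 vw.py top p4t.png 160 210 270 310 6
```

```text
22.425 [469.3 181.8  63.8] [-179.9   -0.5   84.4] 42.71994125082139 [-0.9 -0.1 -2.4]
22.475 [469.5 181.9  64. ] [-180.    -0.5   84.4] 42.50576878029072 [ 0.7 -0.2 -1.8]
```

View pics/p4.png

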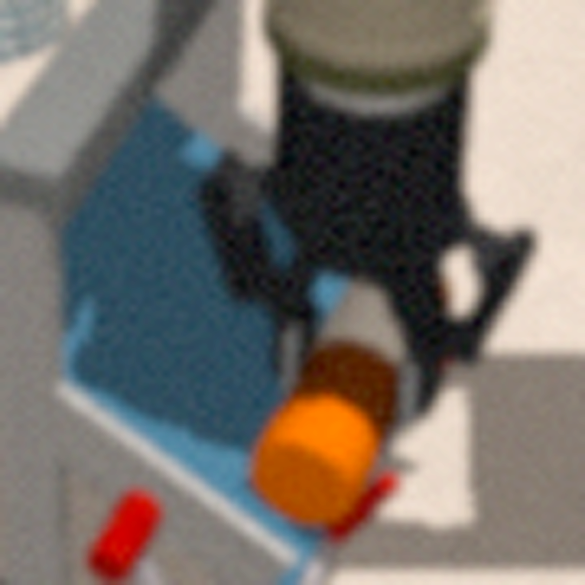

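View pics/p4t.png

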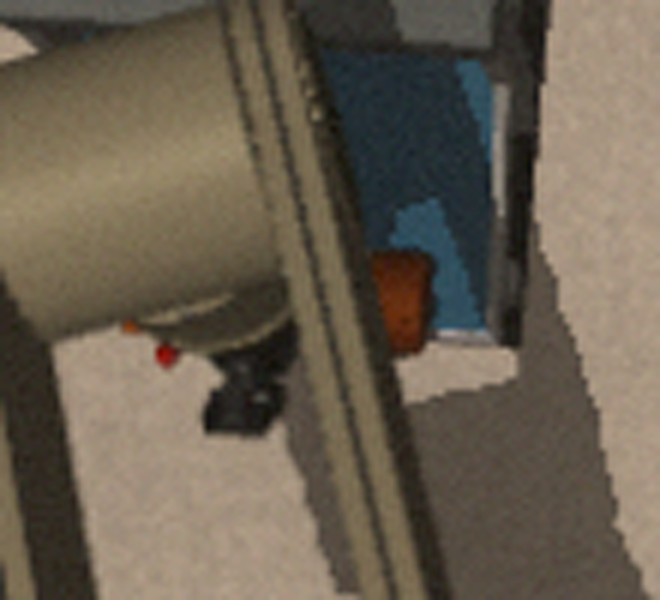

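```bash
python3 vfit.py [296.96,282.3] [230.1,260.1] 84.4
```

```text
[466.65278222 182.31091029  96.0014436 ] [-1.0441991  -0.21870837  0.14367916  1.06630361] [469.75250959 182.06812323  64.50293133] [-3.09972737  0.24278706 31.49851227] [179.95930884  -0.53660795  84.39018902]
rack frame rel seat -1.3230483346871167 -0.31669191462403296 11.001443596207125  along slope 4.354961940264519  normal 10.188774321658927
```

Request:
apply_moves(
  series=[
    [0.35,[0.002,0.0,-0.003],0.0],
    [0.35,[0.0035,0.0,-0.006],0.0],
    [0.35,[0.0035,0.0,-0.006],0.0],
  ],
)

```text
time: 23.0
tool_pos: [471.3, 182.2, 63.0]
tcp_rot: [-179.8, -0.5, 84.4]
ft_force: [-39.7, -8.5, 53.5]
finger_gap: 42.5
```

Request:
apply_moves(
  series=[
    [0.35,[0.0005,0.0,-0.001],0.0],
    [0.35,[0.001,0.0,-0.0015],0.0],
  ],
)

```text
time: 23.25
tool_pos: [470.9, 182.2, 63.5]
tcp_rot: [-179.6, -0.4, 84.4]
ft_force: [-24.0, -5.3, 30.4]
finger_gap: 42.9
```

Request:
apply_moves(
  series=[
    [0.35,[-0.0005,0.0,0.001],0.0],
    [0.35,[-0.001,0.0,0.002],0.0],
  ],
)

```text
time: 23.5
tool_pos: [470.3, 182.3, 65.8]
tcp_rot: [-179.7, -0.4, 84.4]
ft_force: [0.3, -0.2, -2.1]
finger_gap: 42.8
```

```bash
python3 vw.py side p5.png 255 215 325 285 9; python3 vw.py top p5t.png 160 210 270 310 6
```

```text
23.5 [470.3 182.3  65.8] [-179.7   -0.4   84.4] 42.840599935660514 [ 0.3 -0.2 -2.1]
23.55 [470.3 182.3  65.7] [-179.7   -0.4   84.4] 42.47729668622421 [-0.1 -0.7 -2.3]
```

View pics/p5.png

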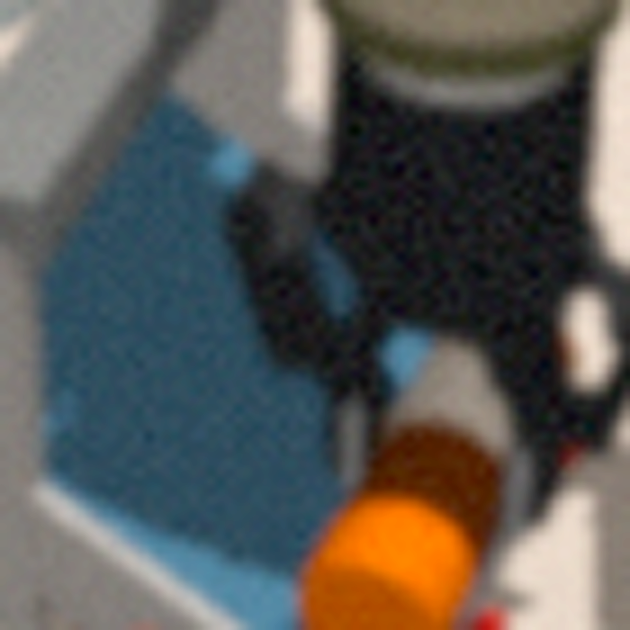

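View pics/p5t.png

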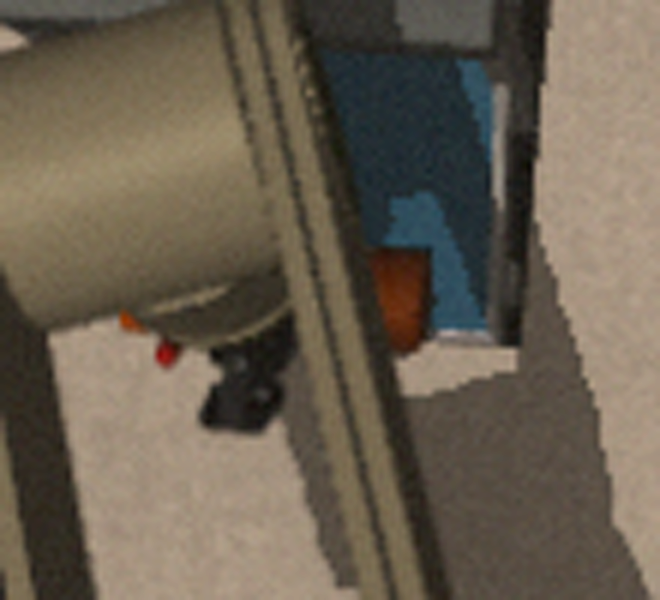

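```bash
cat > ov.py <<'E'
from h import *
import sys
def draw(name,out,u,k,seat=(468,182.5),th=-0.0955,offs=((0,0),)):
    p=snap(name);B=cv2.convertScaleAbs(cv2.resize(p['color'][u[1]:u[3],u[0]:u[2]],None,fx=k,fy=k,interpolation=2),alpha=1.5)
    s=np.array([np.cos(np.pi/6),0,.5]);n=np.array([-.5,0,np.cos(np.pi/6)]);Y=np.array([0,1.,0])
    Wf=lambda P:np.array(P)@np.array([[np.cos(th),-np.sin(th),0],[np.sin(th),np.cos(th),0],[0,0,1]]).T+[seat[0],seat[1],85]
    t=np.linspace(0,2*np.pi,60)[:,None]
    def pl(P,c):
        q=((proj(p,Wf(P))-u[:2]+.5)*k-.5).round().astype(np.int32);cv2.polylines(B,[q.reshape(-1,1,2)],False,c,1)
    cols=[(0,255,0),(255,0,255),(0,255,255)]
    for (ds,dn),c in zip(offs,cols):
        ctr=ds*s+dn*n
        for y in(-65,65): pl(ctr+y*Y+22*(np.cos(t)*s+np.sin(t)*n),c)
    low=-22*n-21*s
    pl(np.array([low-92*Y,low+92*Y]),(255,255,0));
    for y in(-92,92): pl(np.array([low+y*Y,low+190*s+y*Y]),(255,255,0));pl(np.array([low+y*Y+23*n,low+190*s+y*Y+23*n]),(255,255,0))
    for y in(-45,45): pl(np.array([low+y*Y,low+y*Y+34*n]),(255,255,0))
    cv2.imwrite('pics/'+out,B)
if __name__=='__main__':
    draw('side',sys.argv[1]+'s.png',[250,215,340,305],7,offs=((0,0),(3,9)))
    draw('top',sys.argv[1]+'t.png',[160,200,260,300],6,offs=((0,0),(3,9)))
E
python3 ov.py o1
```

```text
(no output)
```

View pics/o1s.png

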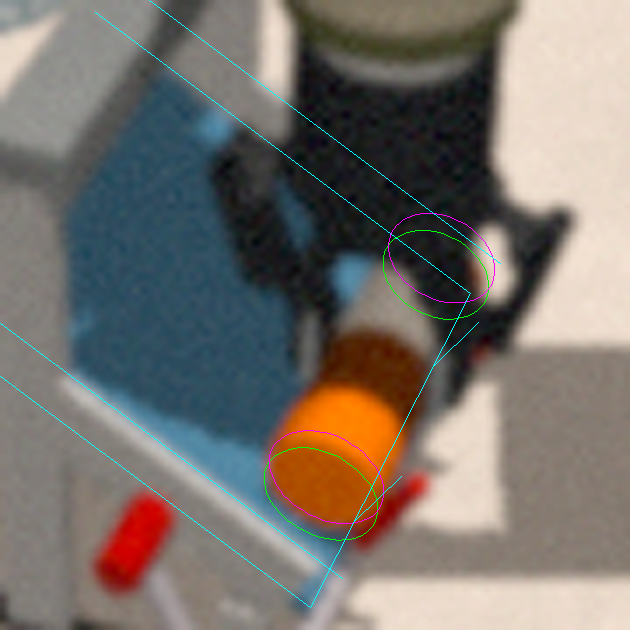

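View pics/o1t.png

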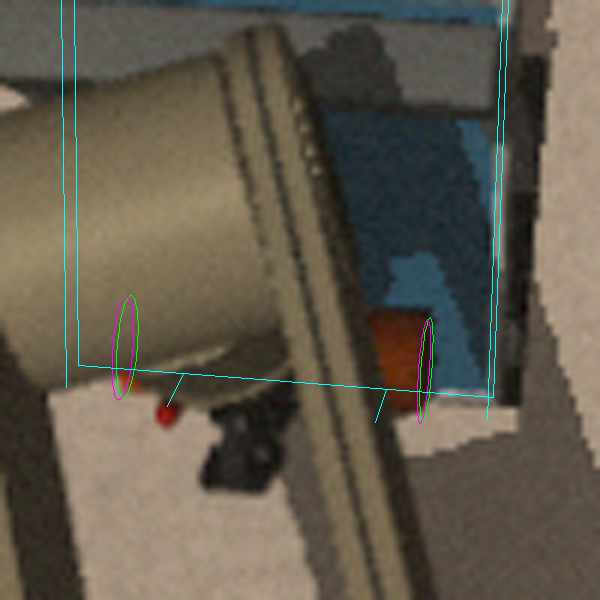

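Request:
apply_moves(
  series=[
    [0.35,[-0.006,0.0,0.012],0.0],
    [0.35,[-0.018,0.001,0.035],0.0],
    [0.35,[-0.035,-0.01,0.06],0.0],
    [0.35,[-0.045,-0.05,0.07],0.0],
    [0.35,[-0.05,-0.1,0.06],0.0],
  ],
)

```text
time: 24.32
tool_pos: [421.1, 82.0, 128.0]
tcp_rot: [-179.9, -0.5, 84.6]
ft_force: [0.6, -1.1, -2.1]
finger_gap: 42.4
```

Request:
apply_moves(
  series=[
    [0.35,[0.0,-0.045,-0.02],0.0],
    [0.35,[0.0,-0.08,-0.06],0.0],
    [0.35,[0.0,-0.09,-0.09],0.0],
    [0.35,[0.0,-0.09,-0.105],0.0],
    [0.35,[0.0,-0.09,-0.105],0.0],
  ],
)

```text
time: 24.95
tool_pos: [420.4, -7.5, 22.7]
tcp_rot: [-179.8, -0.5, 84.6]
ft_force: [0.5, 0.7, -2.9]
finger_gap: 42.6
```

Request:
apply_moves(
  series=[
    [0.35,[0.0,0.0,-0.006],0.0],
    [0.35,[0.0,0.0,-0.011],0.0],
    [0.35,[0.0,0.0,-0.014],0.0],
  ],
)

```text
time: 25.32
tool_pos: [420.6, -7.2, 8.8]
tcp_rot: [-179.8, -0.5, 84.6]
ft_force: [-0.6, -0.1, -2.4]
finger_gap: 42.5
```

Request:
apply_moves(
  series=[
    [0.35,[0.0,0.0,-0.002],0.0],
    [0.35,[0.0,0.0,-0.003],0.0],
  ],
)

```text
time: 25.58
tool_pos: [420.7, -7.1, 5.8]
tcp_rot: [-179.8, -0.5, 84.6]
ft_force: [0.6, 0.7, -1.0]
finger_gap: 42.5
```

Request:
apply_moves(
  series=[
    [0.35,[0.0,0.0,-0.0015],0.0],
    [0.35,[0.0,0.0,-0.002],0.0],
  ],
)

```text
time: 25.82
tool_pos: [420.6, -7.2, 3.7]
tcp_rot: [-179.8, -0.5, 84.6]
ft_force: [0.5, -1.2, -2.0]
finger_gap: 42.3
```

```bash
python3 vw.py side q1.png 300 200 380 270 8
```

```text
25.825 [420.6  -7.2   3.7] [-179.8   -0.5   84.6] 42.27355287632282 [ 0.5 -1.2 -2. ]
```

View pics/q1.png

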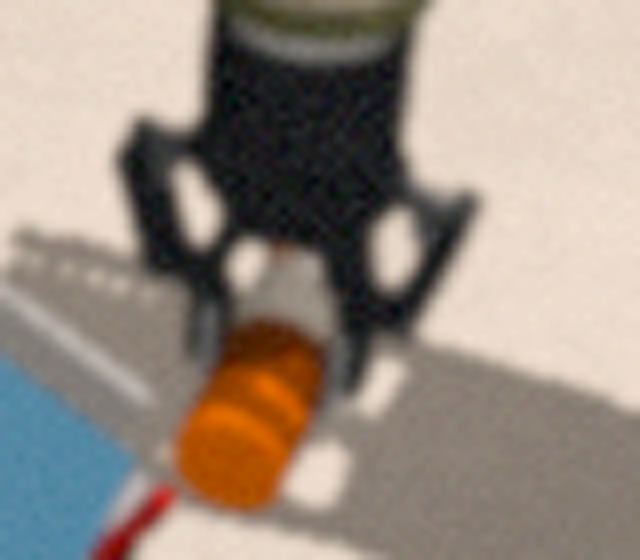

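Request:
apply_moves(
  series=[
    [0.35,[0.0,0.0,-0.0015],0.0],
    [0.35,[0.0,0.0,-0.002],0.0],
  ],
)

```text
time: 26.12
tool_pos: [420.6, -7.2, 1.6]
tcp_rot: [-179.8, -0.5, 84.6]
ft_force: [-0.2, -0.3, -3.0]
finger_gap: 42.5
```

Request:
apply_moves(
  series=[
    [0.35,[0.0,0.0,-0.0015],0.0],
    [0.35,[0.0,0.0,-0.002],0.0],
  ],
)

```text
time: 26.38
tool_pos: [420.4, -7.1, -0.6]
tcp_rot: [-179.8, -0.5, 84.6]
ft_force: [-0.5, 0.1, -2.2]
finger_gap: 42.3
```

Request:
apply_moves(
  series=[
    [0.35,[0.0,0.0,-0.0015],0.0],
    [0.35,[0.0,0.0,-0.002],0.0],
  ],
)

```text
time: 26.62
tool_pos: [420.7, -7.1, -1.2]
tcp_rot: [-179.8, -0.5, 84.6]
ft_force: [-11.5, 1.3, 21.3]
finger_gap: 42.8
```

```bash
python3 vw.py side q2.png 300 200 380 270 8; python3 vw.py top q2t.png 190 220 300 310 6
python3 - <<'E'
from h import *
a=snap('side')
for z in(22,26.7,35): 
  print(z,ray(a,[[328.3,257.3]],z),proj(a,[[420+65*.097,-7+64.7,z]]))
E
```

```text
26.625 [420.7  -7.1  -1.2] [-179.8   -0.5   84.6] 42.75340093425527 [-11.5   1.3  21.3]
26.675 [420.7  -7.1  -1.2] [-179.8   -0.5   84.6] 42.66058172759322 [-9.5  1.  17. ]
22 [[424.76908503  47.85452484  22.        ]] [[327.11548022 259.34580659]]
26.7 [[424.04498342  53.13172747  26.7       ]] [[327.23042781 258.14848174]]
35 [[422.76625077  62.45104277  35.        ]] [[327.43449981 256.02120007]]
```

View pics/q2.png

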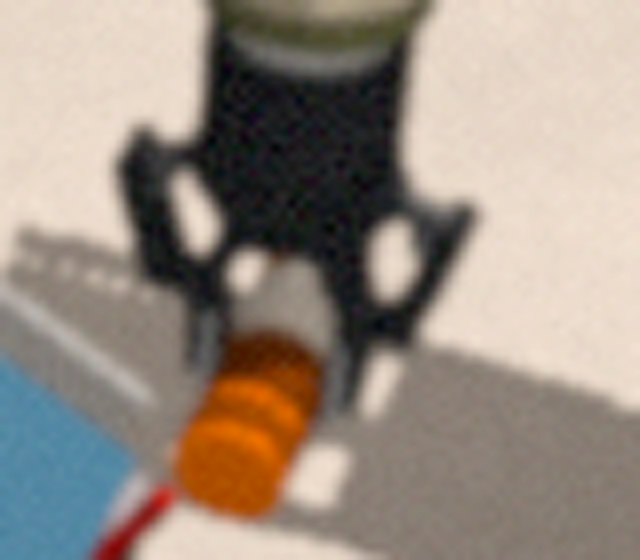

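View pics/q2t.png

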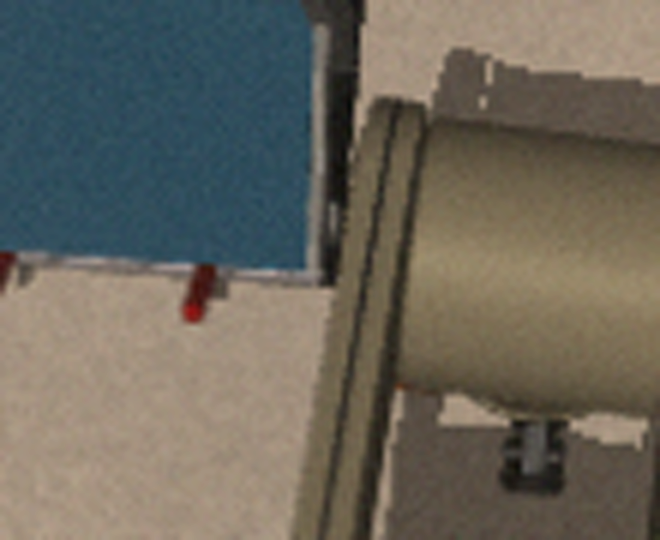

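Run:
```python
from h import *
a=snap('side');b=snap('top')
for z in (87,92,96):
    B=ray(b,[[230.1,260.1]],z)[0];C=ray(a,[[296.96,282.3]],z)[0]
    print(z,B.round(1),C.round(1),np.linalg.norm(B-C).round(1),((B+C)/2).round(1),'tool 469.6 181.9')
# rack lateral consistency: deck left/right corner top
print(ray(b,[[ (315+.5)/6-.5+190,(272+.5)/6-.5+220]],55.4))
```

```text
87 [464.  118.8  87. ] [472.3 238.2  87. ] 119.6 [468.2 178.5  87. ] tool 469.6 181.9
92 [463.5 118.3  92. ] [471.2 243.1  92. ] 125.0 [467.3 180.7  92. ] tool 469.6 181.9
96 [463. 118.  96.] [470.3 247.   96. ] 129.2 [466.7 182.5  96. ] tool 469.6 181.9
[[454.14225826  90.58093521  55.4       ]]
```

Request:
apply_moves(
  series=[
    [0.35,[0.0,0.0,0.0005],0.0],
    [0.57,[0.0,0.0,0.0005],0.0],
    [0.57,[0.0,0.0,0.001],0.0],
    [0.57,[0.0,0.0,0.006],0.0],
    [0.57,[0.0,0.0,0.006],0.0],
  ],
)

```text
time: 27.5
tool_pos: [421.2, -7.2, 5.4]
tcp_rot: [-179.8, -0.5, 84.6]
ft_force: [0.5, 0.1, -0.3]
finger_gap: 48.6
```

Request:
apply_moves(
  series=[
    [0.5,[0.0,0.0,0.0],0.0],
    [0.42,[0.0,0.0,0.0],0.0],
    [0.35,[0.0,0.0,0.0],0.0],
    [0.35,[0.0,0.0,0.0],0.0],
  ],
  grip_force=50,
)

```text
time: 28.0
tool_pos: [421.4, -7.2, 5.7]
tcp_rot: [-179.9, -0.5, 84.6]
ft_force: [-2.0, 1.0, 4.6]
finger_gap: 42.2
```

```bash
python3 vw.py side q3.png 300 200 380 270 8
```

```text
28.0 [421.4  -7.2   5.7] [-179.9   -0.5   84.6] 42.15243227872002 [-2.   1.   4.6]
```

View pics/q3.png

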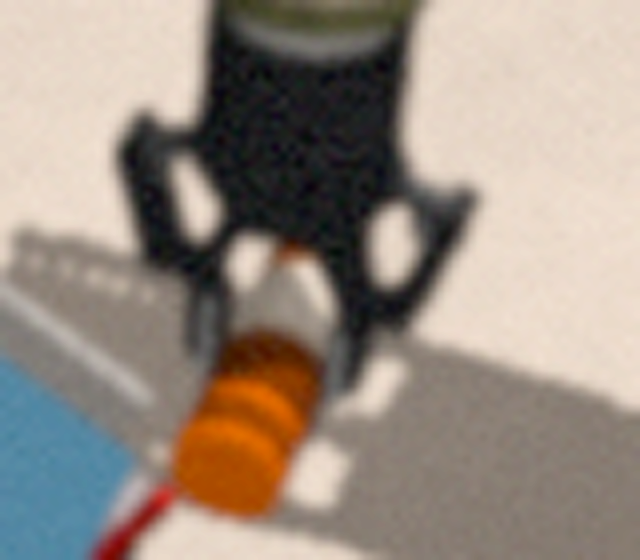

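Request:
apply_moves(
  series=[
    [0.35,[0.0,0.0,0.01],0.0],
    [0.35,[0.0,0.0,0.04],0.0],
    [0.35,[0.0,0.015,0.09],0.0],
    [0.35,[0.0,0.05,0.13],0.0],
    [0.35,[0.0,0.09,0.14],0.0],
  ],
)

```text
time: 28.68
tool_pos: [423.3, 83.5, 149.5]
tcp_rot: [179.8, -0.5, 84.5]
ft_force: [0.5, -0.3, -3.0]
finger_gap: 42.2
```

Request:
apply_moves(
  series=[
    [0.35,[0.005,0.04,0.0],0.0],
    [0.35,[0.012,0.075,0.0],0.0],
    [0.35,[0.02,0.1,-0.01],0.0],
    [0.35,[0.025,0.102,-0.025],0.0],
    [0.35,[0.027,0.102,-0.03],0.0],
  ],
)

```text
time: 29.3
tool_pos: [449.2, 184.8, 117.8]
tcp_rot: [180.0, -0.4, 84.6]
ft_force: [0.4, -0.8, -3.9]
finger_gap: 42.4
```

Request:
apply_moves(
  series=[
    [0.35,[0.005,-0.001,-0.01],0.0],
    [0.35,[0.01,-0.001,-0.02],0.0],
    [0.35,[0.015,-0.002,-0.03],0.0],
    [0.35,[0.02,-0.002,-0.038],0.0],
    [0.35,[0.02,-0.002,-0.038],0.0],
  ],
)

```text
time: 29.92
tool_pos: [469.0, 182.5, 79.0]
tcp_rot: [-180.0, -0.4, 84.5]
ft_force: [-1.0, -0.4, -2.6]
finger_gap: 42.3
```

Request:
apply_moves(
  series=[
    [0.35,[0.0005,0.0,-0.0015],0.0],
    [0.35,[0.001,0.0,-0.003],0.0],
  ],
)

```text
time: 30.18
tool_pos: [470.2, 182.6, 76.2]
tcp_rot: [-180.0, -0.4, 84.6]
ft_force: [0.1, 0.5, -2.7]
finger_gap: 42.1
```

```bash
python3 ov.py o2; python3 -c "
from h import *
s=sense();print(s['tool_pos'],s['ft_force'],s['wrist_torque'])"
```

```text
[470.00906502 182.58163405  76.00706467] [-0.43961087  0.90837244 -2.33468112] [-0.00807017 -0.05832102  0.0522677 ]
```

View pics/o2s.png

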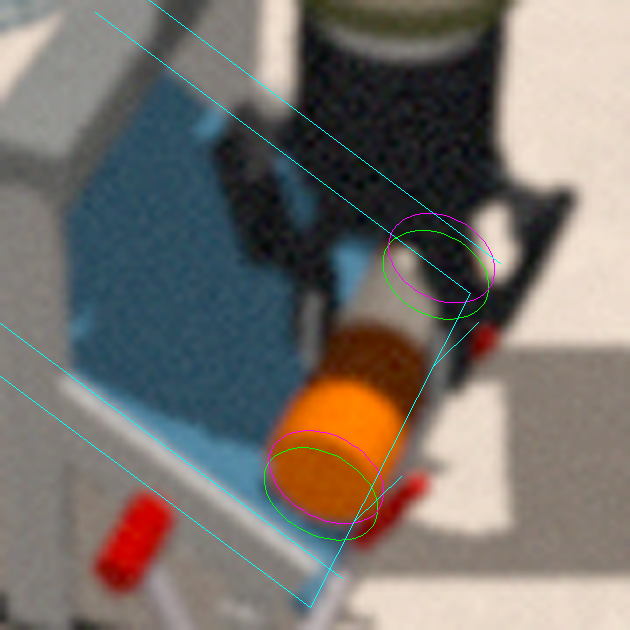

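View pics/o2t.png

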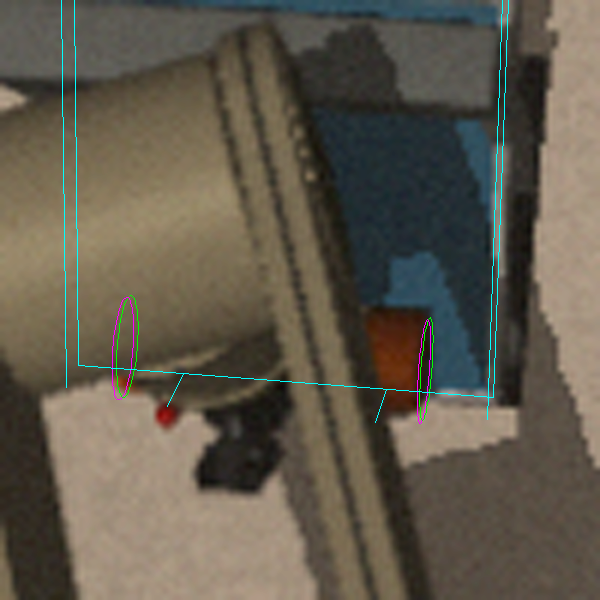

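Request:
apply_moves(
  series=[
    [0.35,[0.0,0.0,-0.0015],0.0],
    [0.35,[0.0,0.0,-0.0025],0.0],
  ],
)

```text
time: 30.52
tool_pos: [470.0, 182.6, 73.5]
tcp_rot: [-180.0, -0.4, 84.6]
ft_force: [0.3, -0.5, -4.2]
finger_gap: 42.4
```

Request:
apply_moves(
  series=[
    [0.35,[0.0,0.0,-0.001],0.0],
    [0.35,[0.0,0.0,-0.0015],0.0],
  ],
)

```text
time: 30.78
tool_pos: [470.0, 182.6, 72.0]
tcp_rot: [-180.0, -0.4, 84.6]
ft_force: [0.3, 0.0, -3.1]
finger_gap: 42.0
```

Request:
apply_moves(
  series=[
    [0.35,[0.0,0.0,-0.001],0.0],
    [0.35,[0.0,0.0,-0.0012],0.0],
  ],
)

```text
time: 31.02
tool_pos: [469.9, 182.6, 70.6]
tcp_rot: [-180.0, -0.4, 84.6]
ft_force: [-0.1, 0.5, -2.4]
finger_gap: 42.2
```

Request:
apply_moves(
  series=[
    [0.35,[0.0,0.0,-0.0008],0.0],
    [0.35,[0.0,0.0,-0.0012],0.0],
  ],
)

```text
time: 31.28
tool_pos: [469.9, 182.6, 69.4]
tcp_rot: [-179.9, -0.4, 84.6]
ft_force: [0.1, 0.1, -2.9]
finger_gap: 41.9
```

Request:
apply_moves(
  series=[
    [0.35,[0.0,0.0,-0.0008],0.0],
    [0.35,[0.0,0.0,-0.0012],0.0],
  ],
)

```text
time: 31.52
tool_pos: [470.0, 182.6, 68.8]
tcp_rot: [-180.0, -0.4, 84.6]
ft_force: [-4.2, -1.0, 7.8]
finger_gap: 42.3
```

Request:
apply_moves(
  series=[
    [0.35,[0.0,0.0,-0.0008],0.0],
    [0.35,[0.0,0.0,-0.0012],0.0],
  ],
)

```text
time: 31.78
tool_pos: [470.0, 182.6, 68.7]
tcp_rot: [-179.9, -0.4, 84.6]
ft_force: [-8.8, -3.2, 13.1]
finger_gap: 42.1
```

Request:
apply_moves(
  series=[
    [0.35,[-0.0005,0.0,0.0003],0.0],
    [0.35,[-0.0015,0.0,-0.0004],0.0],
  ],
)

```text
time: 32.02
tool_pos: [468.8, 182.7, 68.3]
tcp_rot: [-180.0, -0.4, 84.6]
ft_force: [3.6, -0.2, 1.5]
finger_gap: 42.5
```

Request:
apply_moves(
  series=[
    [0.35,[-0.0008,0.0,-0.0004],0.0],
    [0.35,[-0.0016,0.0,-0.0008],0.0],
  ],
)

```text
time: 32.28
tool_pos: [468.7, 182.8, 68.4]
tcp_rot: [179.8, -0.5, 84.6]
ft_force: [6.1, -0.6, 1.6]
finger_gap: 42.2
```

```bash
python3 ov.py o3; python3 -c "
from h import *
s=sense();print(s['tool_pos'],s['ft_force'],s['wrist_torque'])"
```

```text
[468.73164031 182.71797194  68.38688898] [ 6.34028007 -0.23196924  0.68004332] [-0.20983649 -0.95330522  0.03902834]
```

View pics/o3s.png

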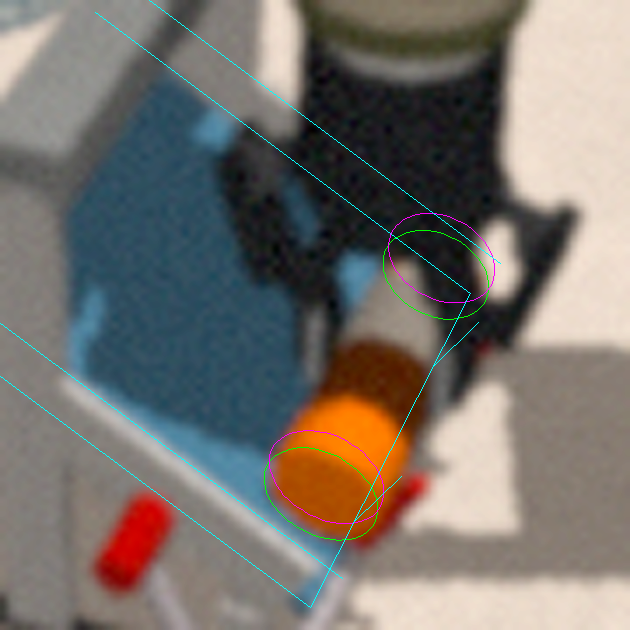

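View pics/o3t.png

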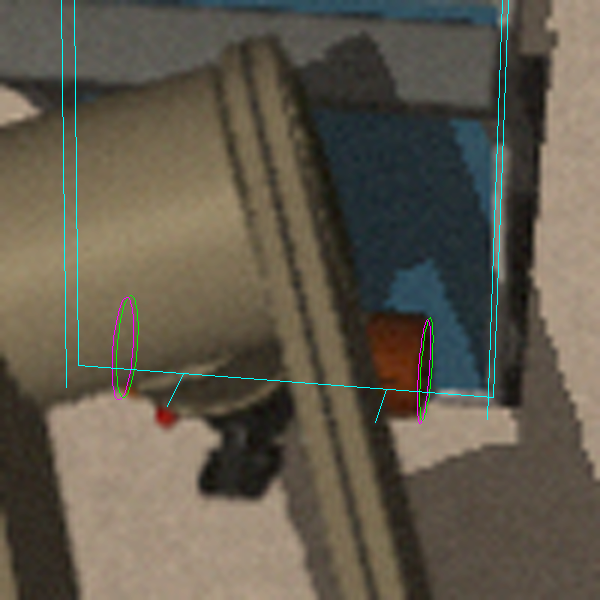

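Request:
apply_moves(
  series=[
    [0.51,[0.0,0.0,0.0],0.0],
    [0.53,[0.0,0.0,0.0],0.0],
    [0.545,[0.0,0.0,0.0],0.0],
    [0.545,[0.0,0.0,0.0],0.0],
  ],
)

```text
time: 32.88
tool_pos: [468.4, 182.7, 68.2]
tcp_rot: [179.9, -0.5, 84.6]
ft_force: [0.2, 0.3, -0.1]
finger_gap: 46.6
```

```bash
python3 ov.py o4; python3 -c "
from h import *
s=sense();print(s['tool_pos'],s['ft_force'],s['wrist_torque'],s['finger_gap'])"
```

```text
[468.52650508 182.72780284  68.23148078] [ 0.13075322 -0.31938709 -0.68290395] [-0.0802111  -0.00301543  0.02178709] 46.547384166944795
```

View pics/o4s.png

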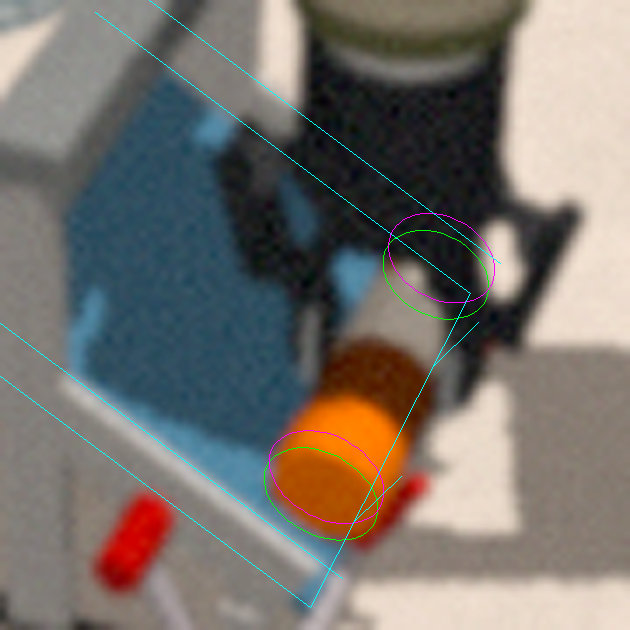

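Request:
apply_moves(
  series=[
    [0.56,[0.0,0.0,0.003],0.0],
    [0.58,[0.0,0.0,0.008],0.0],
    [0.6,[0.0,0.0,0.016],0.0],
    [0.62,[0.0,0.0,0.03],0.0],
    [0.62,[-0.01,0.001,0.05],0.0],
  ],
)

```text
time: 33.6
tool_pos: [458.7, 183.6, 119.3]
tcp_rot: [179.8, -0.5, 84.5]
ft_force: [1.1, -0.4, 1.0]
finger_gap: 52.7
```

Request:
apply_moves(
  series=[
    [0.62,[-0.02,0.0,0.04],0.0],
    [0.62,[-0.04,-0.03,0.08],0.0],
    [0.62,[-0.05,-0.09,0.1],0.0],
    [0.62,[-0.05,-0.15,0.1],0.0],
    [0.62,[-0.05,-0.21,0.1],0.0],
  ],
)

```text
time: 34.22
tool_pos: [408.8, -28.1, 221.3]
tcp_rot: [179.6, -0.4, 84.6]
ft_force: [0.8, -0.9, -0.4]
finger_gap: 53.1
```

Request:
apply_moves(
  series=[
    [0.62,[0.0,-0.06,0.0],0.0],
    [0.62,[0.0,-0.12,0.0],0.0],
    [0.62,[0.0,-0.15,0.0],0.0],
  ],
)

```text
time: 34.6
tool_pos: [408.5, -181.0, 222.6]
tcp_rot: [179.5, -0.4, 84.4]
ft_force: [-0.4, 0.4, 0.3]
finger_gap: 53.1
```

```bash
python3 ov.py o5; python3 vw.py side f.png 0 0 560 420 1.4;python3 vw.py top ft.png 0 0 560 420 1.4; python3 vw.py side fz.png 240 200 330 290 7;python3 vw.py top ftz.png 130 200 250 290 6
```

```text
34.7 [ 408.5 -180.9  222.3] [179.6  -0.4  84.4] 52.6722224957631 [ 0.1  0.8 -0.6]
34.75 [ 408.7 -179.3  222.2] [179.6  -0.4  84.4] 52.7408787263708 [-0.1  0.6  0.3]
34.8 [ 408.8 -178.2  222. ] [179.6  -0.4  84.5] 53.365201529088814 [0.5 0.1 0.5]
34.85 [ 408.9 -177.6  221.9] [179.6  -0.4  84.6] 52.7220931120796 [-0.3  0.3  0.1]
```

View pics/o5s.png

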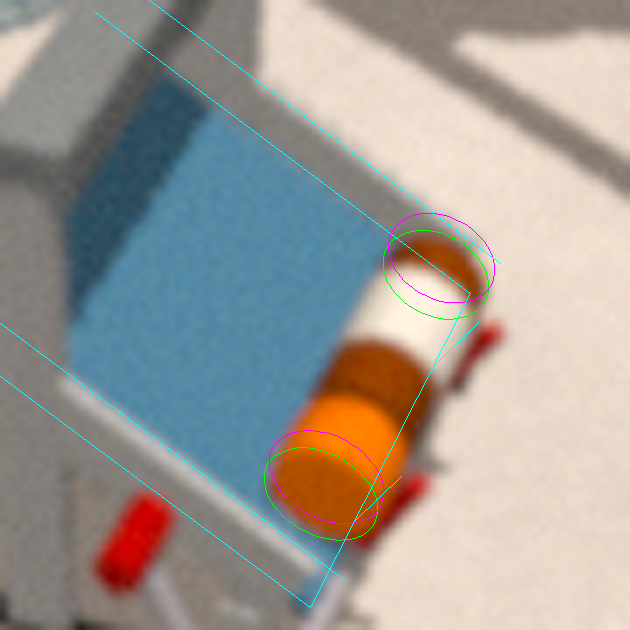

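View pics/o5t.png

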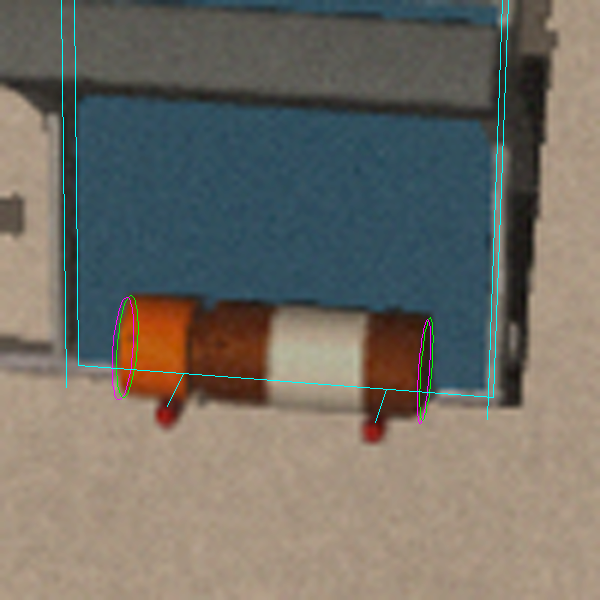

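View pics/ftz.png

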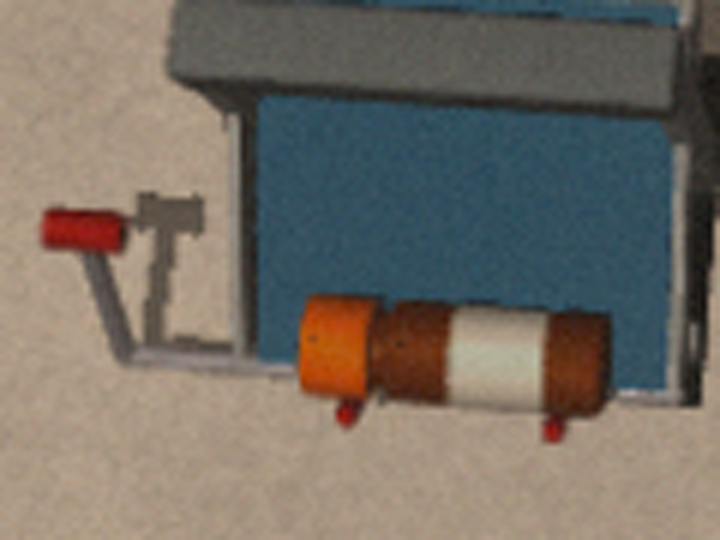

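View pics/ft.png

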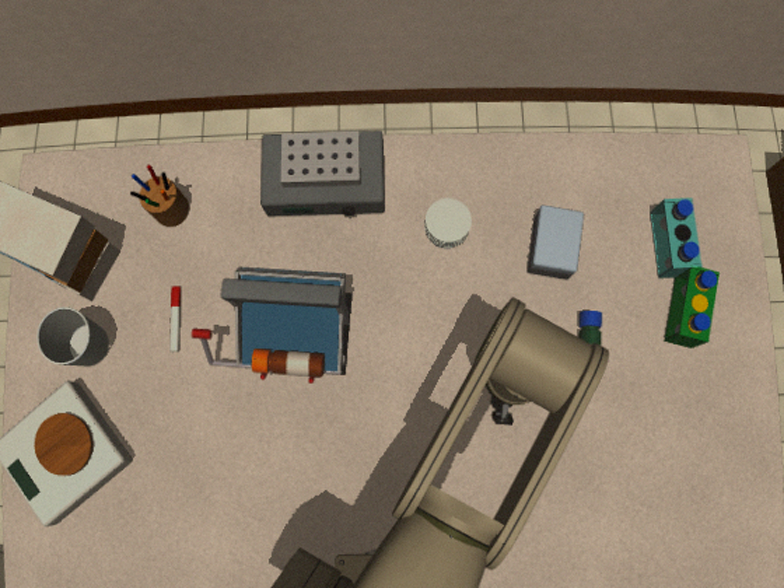

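View pics/fz.png

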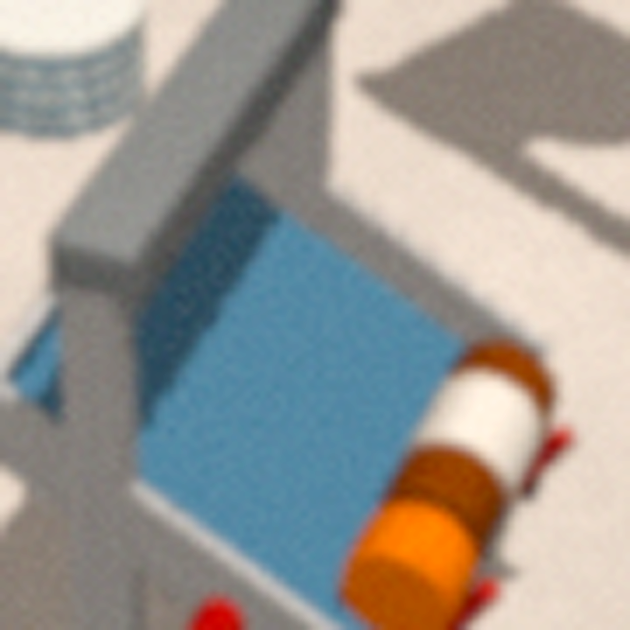

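Request:
apply_moves(
  series=[
    [0.62,[0.0,0.0,0.0],0.0],
    [0.62,[0.0,0.0,0.0],0.0],
    [0.62,[0.0,0.0,0.0],0.0],
    [0.62,[0.0,0.0,0.0],0.0],
  ],
)

```text
time: 35.4
tool_pos: [409.0, -177.0, 221.8]
tcp_rot: [179.6, -0.4, 84.7]
ft_force: [-0.4, 0.7, 0.4]
finger_gap: 52.9
```

Run:
```python
from h import *
b0=cv2.imread('pics/t0.png');a0=cv2.imread('pics/s0.png');o=cv2.imread('pics/ftz.png')
b=snap('top');a=snap('side')
n=cv2.convertScaleAbs(cv2.resize(b['color'][200:290,130:250],None,fx=6,fy=6,interpolation=2),alpha=1.5)
print('rack crop change since 34.8 s',cv2.absdiff(n,o).mean(),cv2.absdiff(n,o)[280:450,280:620].mean())
for q in ['other_vial_center','dishes_center','tip_box_center','marker_center']:
    for nm,p in(('side',a),('top',b)):
        d=spotter.search_frame(p,q)[:1]
        if d: print(q,nm,round(d[0]['p'],2),w(p,d[0]['xyz']).round(1))
for nm,(x0,y0,x1,y1) in {'marker':(115,200,135,255),'dishes':(300,140,340,178),'box':(375,145,420,200)}.items():
    print(nm,'top diff',cv2.absdiff(b['color'],b0)[y0:y1,x0:x1].mean())
print('othervial side diff',cv2.absdiff(a['color'],a0)[168:190,313:356].mean())
```

```text
rack crop change since 34.8 s 2.6926774691358024 2.8999653979238755
other_vial_center side 0.56 [ 487.8 -378.1   35.3]
other_vial_center top 0.76 [ 527.4 -388.1   36.2]
dishes_center side 0.92 [ 735.5 -104.4   52.9]
dishes_center top 0.86 [ 735.3 -123.6   57.4]
tip_box_center side 0.8 [ 684.8 -301.1   62.9]
tip_box_center top 0.63 [ 689.  -329.6   78.6]
marker_center side 0.66 [566.8 425.1  12.3]
marker_center top 0.72 [569.3 414.   17.3]
marker top diff 2.2533333333333334
dishes top diff 2.066885964912281
box top diff 2.135084175084175
othervial side diff 1.536645525017618
```

All unchanged and still (the other vial is partly hidden in the top view, but unchanged in the side view). Handing in.

```bash
python3 -c "
from h import *
print(hand_in())"
```

```text
the job is handed in; nothing more can be done
None
```

The red-knobbed lever is fully over with both prongs up, and the brown vial is lying across the slope against them. I handed in at about 36 s of the 59 s allowed; no verdict was reported.

- **Order of work:** I pushed the lever to its end stop first. Then I gripped the vial, set it on the deck, eased it down to the prongs and let go while the prongs and deck held it.
- **Extra moves:** The first push passed over the knob, because the fingertips stand about 20 mm higher than the tool reading implies. After the first lowering onto the rack, what I took to be the uphill fingertip met the deck before the vial did. I set the vial down on the bench in front of the rack, gripped it higher and placed it again.
- **Last checks:**
  - The knob is at the same pixel as right after the push.
  - The vial looks centred to about 1–2 mm and parallel to the prongs, and did not move over about 0.6 s of pictures.
  - The dishes, box and marker show only image noise against the first top picture, and so does the green vial in the side view.
  - The robot was clear of everything.
- **What disagreed:**
  - My camera estimate of the vial's height differed from the touch estimate by 5–8 mm, so I went by touch and force.
  - The top-view detector put the green vial about 37 mm off in x. The arm was hiding part of it, and the side view shows it unmoved.
- **Forces:** The highest reading was a fingertip touch on the bench at about 82 N on z (about 91 N in all), under the 120 N wrist limit. The first contact at the rack reached about 67 N. Both were finger contacts, not the gripper's body, as far as I can tell.

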